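# Post an order tag through the turning chute

### The job

Lift the two-tone order tag out of its steel holder by its two ends and stand it on its long edge in the groove of the wooden rest, letting go of it. Then take it again by its two broad faces and drop it down through the mouth of the twisted chute, which turns it half over, so that it ends lying in the beige bin with its teal face up. Do not disturb the other kitchen things.

Things in the scene. Friction and masses are not known exactly. Their poses are not given: they have to be found in the camera images.
- tag: Loose order tag, a stiff slab 9 mm thick (x), 54 mm long (y), 28 mm high (z), 22 g; origin at its centre. +x face teal with a cream dot, -x face cream with a brown dot; the colours meet half way through the thickness, so they show along the edges too. Starts on its long edge in the holder, z up, its x and y along the holder's.
- holder: Fixed steel holder; origin on the table under its centre. Slot along y, floor 26 mm up, a cheek 15 mm thick, 44 mm long on either side, tops 52 mm up (2 mm below the tag's top: its faces cannot be taken here). The tag's ends stand out 5 mm past the cheeks; it lifts straight up, 1.5 mm play per side. Foot plate 90 (x) by 36 mm (y), 6 mm thick.
- rest: Fixed wooden rest; origin on the table under its centre. 34 (x) by 40 mm (y). Groove 16 mm wide along y, open at both ends, floor 26 mm up, side walls' tops 32 mm up. The tag stands in it by itself, either way round: its centre is then 40 mm above the table and 22 mm of its height is clear of the walls. Foot plate 75 (x) by 36 mm (y), 6 mm thick.
- chute: Fixed turning chute with the beige bin at its foot; origin on the table under the vertical chute axis, z up. Bin on its -x side; dark post and teal strip on the mouth on +x. Footprint x -170 to +60, y -60 to +60 mm. Slick wire guides turn the falling tag half round, then a slide lays it down: the face that looks to +x (away from the bin) at the mouth ends on top in the bin.
- chute_mouth (a point): Centre of the mouth's throat, on the chute axis 289 mm above the table, axes as the chute's. Slot 56 mm along y by 23 mm, widening up to 74 mm between the end ears (tops 323 mm up) and to 42 mm between the sloping side lips (tops 302 mm up). The ears leave no room for fingers at the tag's ends. Let go on edge with its lower edge about 290 mm up, the tag falls through by itself within 1 s.
- bin_floor (a point): Middle of the bin's sloping floor, 95 mm to -x of the chute axis, 26 mm above the table. The floor slopes down 20 degrees away from the chute and is 96 mm wide (chute y) inside; it runs from the slide's foot, 62 mm from the axis, to 150 mm, to an end wall 66 mm high.
- egg_ring: Bystander: stainless egg ring, 100 mm across, 22 mm high, with an upright teal-tipped handle 65 mm tall; origin: centre of its underside
- creamer: Bystander: small white ceramic creamer, 66 mm across, 75 mm high, handle to its +y; origin: centre of its underside
- pinch_bowl: Bystander: glass pinch bowl, 76 mm across, 34 mm high; origin: centre of its underside
- turner: Bystander: teal silicone pancake turner lying flat, about 370 mm long along its x, 75 mm wide blade to its +x; origin near its middle
- tongs: Bystander: steel locking tongs with teal tips, lying flat, about 265 mm long along x, 70 mm wide; origin near the middle
- shaker: Bystander: glass shaker with a steel cap, 44 mm across, 85 mm high; origin: centre of its underside
Not all that is in view belongs to the job. Of the things that look like the rest, take the one that is nearest to the robot's base at the start.

How it is judged:
By the outcome, as a careful person would: the job done as asked, in the order asked, and still so for the second after the job is handed in, with the robot touching nothing.
It also fails if it takes over 54 s, if anything falls off the work surface, if the arm or the gripper's body presses on something with over 40 N, if the wrist force passes 120 N, or if a joint passes its speed limit or range.

### The arm

A 6-joint arm with a two-finger parallel gripper is mounted at the origin on the work surface. World frame = base frame: x ahead of the robot, y to its left, z up, the work surface at z = 0. Lengths are in mm, angles in rad, forces in N, time in s.
With the tool pointing down it reaches from about 350 to 875 mm from the base axis. Payload 4.2 kg.
Tool frame: the origin (TCP) lies midway between the tips of the shut fingers; the grasp point (between the pads) lies 19 mm behind it; z points along the fingers, y is the direction in which the jaws open and shut (so a half turn about z gives the same grasp; the last joint's range is limited). The gripper opens to 85 mm and grips with 20 to 120 N. Pads are 22 mm wide; open, the fingers measure 114 mm over their backs; the gripper's body (76 mm by 85 mm) begins 54 mm behind the grasp point. The pads swing forward as they close: fully open they stand 13 mm farther back than shut.
Start: joints at [1.573, 0.385, 0.008, 0, -1.194, -0.259], TCP at [158.71, 604.492, 231.312] pointing down, gripper open.
Joint ranges: [-3.14, 3.14], [-1.21, 2.06], [-1.07, 1.41], [-3.16, 2.05], [-2.99, -0.16], [-3.1, 3.1]. Speed limits (rad/s): [2.79, 2.79, 3.14, 3.14, 3.14, 3.14].

### API

Orientations are given as a unit quaternion [x, y, z, w].
In Python, from bench import arm gives the robot as it stands.
- The arm moves only by the tool servo_tool, never from a script. Its argument "rows" is a list of rows, each an object of numbers: "fingers": the finger opening in cm, from 0 to 8.54; "x", "y", "z": the shift along the tool's x, y, z in cm; "turn": the turn about the tool's z in degrees. A call has 1 to 10 rows; each row shifts and turns the commanded pose from where the row before left it, along the tool's axes as they then stand; what a row does not reach is not made up. A row lasts 1/12 s, in which the tool goes at most 41.7 mm and 7.16 degrees, less where a joint would pass 70% of its speed; a pose out of reach is approached as far as the arm can. A call is refused whole if a number of a shift passes 4.17 or a number of a turn 7.16, either way. A call with a gripper value outside its range is refused whole. The fingers move at their own pace and stop on an object; the grip force is fixed at half the most. Time passes only in rows, so rows that do not move let the fingers close. It gives the time, the measured TCP pose, the force and the opening at its end, in the units of the state.
- arm.read_state(): the state, without advancing time (a new reading comes with each control period).
- arm.get_image(name): name is "side" or "top"; returns (picture, depth): 384x512x3 uint8, red, green, blue; 384x512 float32, mm along the optical axis (not along the pixel's ray), 0 where there is no reading.
- arm.camera_model(name): a dict with "fx", "fy", "cx", "cy" (pixels), "pose" (4x4, takes a point from camera to world coordinates). Camera axes: x right, y down, z forward; pixel columns grow to the right and rows downward; lengths in mm; the calibration is good to about 2 mm. A picture is of the moment at which its call begins. camera_model takes no time and is no camera call.
- arm.job_done(): hands the job in, once; it reports no verdict.
The state is a dict: "clock": time; "joints": joint angles; "joint_vel": joint speeds; "joint_efforts": joint torques, N m; "position": TCP position; "ee_rot": TCP orientation; "contact_force": force on the tool from outside, world axes, zero at the start; "wrist_torque": the same for the moment, N m; "gripper_width": finger opening in mm.
Only numpy, scipy, OpenCV 4.12 (cv2) and the standard library are available. Lean on these libraries where they do the work, as an engineer would, in place of code of your own. Each camera call takes 0.05 s, during which the arm holds its last target.

## Working session

There is one attempt and no reset: what is moved stays moved. The work goes in short steps, Python scripts to look and compute and a tool call to move; the robot and the scene stay as the last step left them, time stands still between calls to the robot, and variables do not carry over. Pictures are saved under pics/ and viewed, and the job is handed in when it is done.

Besides the shell and the picture viewer there is one more tool, called after "Call:" by a JSON object that holds its "api" and its "payload". servo_tool: Moves the arm, as the interface text tells. Its arguments: {"type":"object","properties":{"rows":{"type":"array","items":{"type":"object","properties":{"fingers":{"type":"number"},"x":{"type":"number"},"y":{"type":"number"},"z":{"type":"number"},"turn":{"type":"number"}}}}},"required":["rows"]}

```bash
mkdir -p pics; ls; python3 - <<'E'
from bench import arm
import cv2,numpy as np
print(arm.read_state())
for n in("side","top"):
    im,d=arm.get_image(n); cv2.imwrite(f"pics/{n}0.png",im[...,::-1]); np.savez(f"{n}0.npz",im=im,d=d)
    m=arm.camera_model(n); print(n,m)
    cv2.imwrite(f"pics/{n}0b.png",cv2.resize(im[...,::-1],(800,600),interpolation=cv2.INTER_CUBIC))
E
```

```text
pics
{'clock': 0.0, 'joints': array([ 1.57261044e+00,  3.85562345e-01,  6.60109027e-03, -4.65004915e-04,
       -1.19398944e+00, -2.58594900e-01]), 'joint_vel': array([-0.00019733, -0.00060874, -0.00025491, -0.00062246, -0.00052435,
        0.00120852]), 'joint_efforts': array([ 4.58130489e-04, -3.92289841e+01,  1.88402313e+01,  4.18617323e+00,
       -4.66822807e-03, -3.38527371e-06]), 'position': array([158.57590771, 603.94061894, 230.21344975]), 'ee_rot': array([ 9.91757683e-01, -1.28122950e-01, -7.44112826e-05,  1.09612415e-03]), 'contact_force': array([-0.14835284,  0.71840616,  0.12682952]), 'wrist_torque': array([ 0.02259339,  0.01455338, -0.04122512]), 'gripper_width': 85.30493955190562}
side {'fx': 430.45293556566696, 'fy': 430.45293556566696, 'cx': 262.50901287237286, 'cy': 184.07410360976692, 'pose': array([[ 9.34005416e-01, -2.42312352e-01,  2.62523537e-01,
         2.24889835e+02],
       [-3.57257191e-01, -6.35727190e-01,  6.84264744e-01,
        -9.09888649e+02],
       [ 1.08755089e-03, -7.32895398e-01, -6.80340468e-01,
         1.06314715e+03],
       [ 0.00000000e+00,  0.00000000e+00,  0.00000000e+00,
         1.00000000e+00]])}
top {'fx': 368.95419214172324, 'fy': 368.95419214172324, 'cx': 260.4894885273684, 'cy': 200.1800912409481, 'pose': array([[ 5.49131807e-03, -9.89938910e-01,  1.41388825e-01,
         3.84395225e+02],
       [-9.99898841e-01, -7.29086240e-03, -1.22127460e-02,
        -2.38570235e+01],
       [ 1.31207189e-02, -1.41307458e-01, -9.89878805e-01,
         1.50684588e+03],
       [ 0.00000000e+00,  0.00000000e+00,  0.00000000e+00,
         1.00000000e+00]])}
```

View pics/side0b.png

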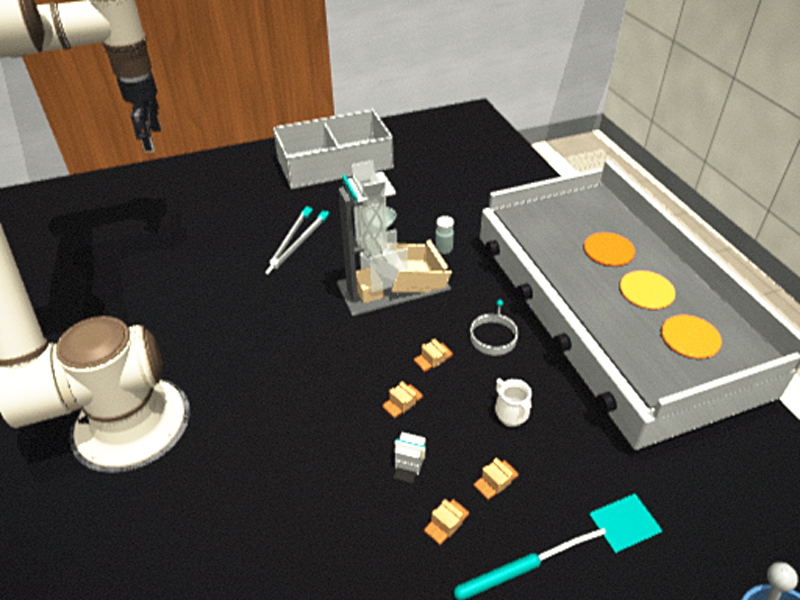

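View pics/top0b.png

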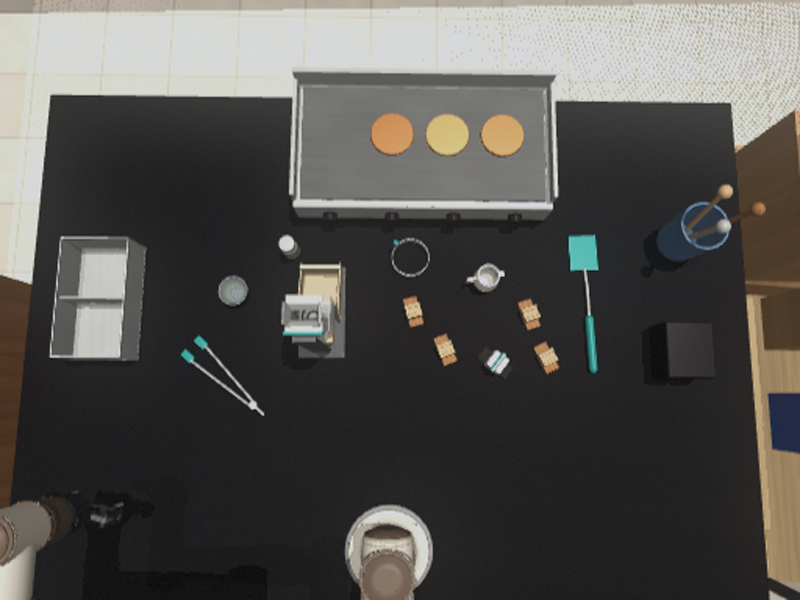

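The side view shows the holder at about (410,452), four rest look-alikes and the chute near (375,240), all in the scaled picture. The top view shows the holder at (495,362) and the likely nearest rest at (445,349). Next I'll crop in and measure.

```bash
python3 - <<'E'
import cv2,numpy as np
a=np.load('top0.npz')['im'][...,::-1]; b=np.load('side0.npz')['im'][...,::-1]
def c(im,x,y,w,h,s): return cv2.resize(im[y:y+h,x:x+w],None,fx=s,fy=s,interpolation=cv2.INTER_NEAREST)
cv2.imwrite('pics/c1.png',c(a,255,180,110,70,7))
cv2.imwrite('pics/c2.png',c(a,170,150,70,85,7))
cv2.imwrite('pics/c3.png',c(b,230,200,110,150,4))
cv2.imwrite('pics/c4.png',c(b,205,95,95,110,5))
E
```

```text
(no output)
```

View pics/c1.png

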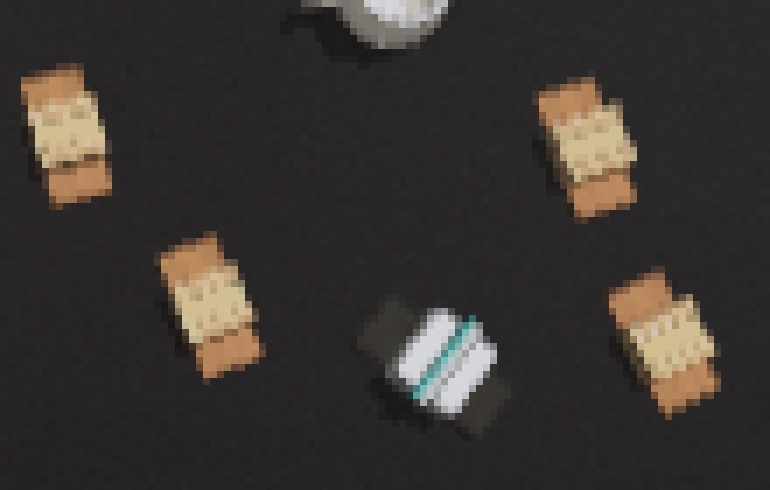

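View pics/c2.png

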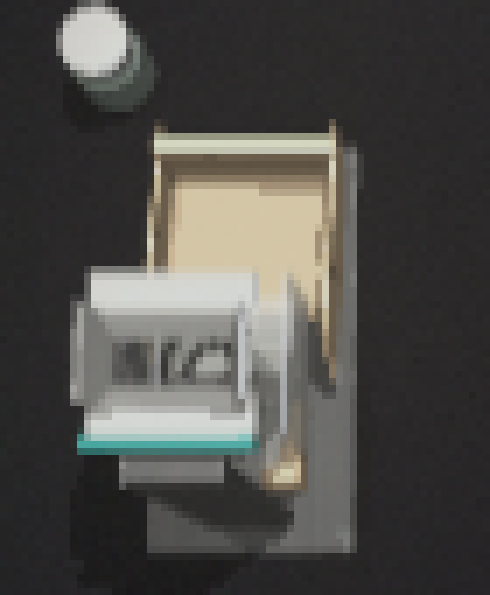

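View pics/c3.png

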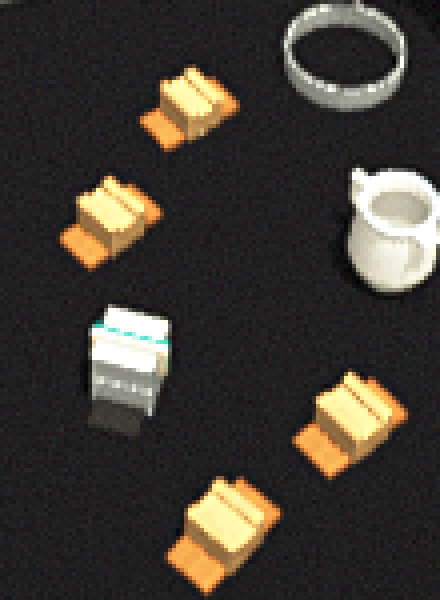

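View pics/c4.png

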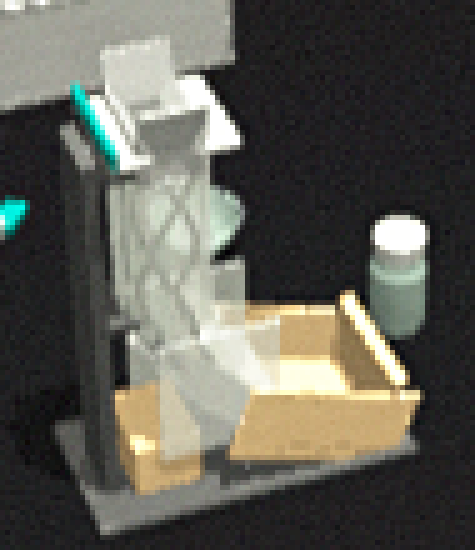

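```bash
cat > h.py <<'E'
import numpy as np,cv2
from bench import arm
def ray(n,uv,z):
    m=arm.camera_model(n);P=m['pose'];uv=np.atleast_2d(np.asarray(uv,float))
    d=np.c_[(uv[:,0]-m['cx'])/m['fx'],(uv[:,1]-m['cy'])/m['fy'],np.ones(len(uv))]@P[:3,:3].T
    o=P[:3,3]; return o+d*((z-o[2])/d[:,2])[:,None]
def proj(n,p):
    m=arm.camera_model(n);P=m['pose'];q=(np.atleast_2d(p)-P[:3,3])@P[:3,:3]
    return np.c_[q[:,0]/q[:,2]*m['fx']+m['cx'],q[:,1]/q[:,2]*m['fy']+m['cy']]
def cloud(n,d):
    m=arm.camera_model(n);P=m['pose'];v,u=np.mgrid[:384,:512]
    p=np.stack([(u-m['cx'])/m['fx']*d,(v-m['cy'])/m['fy']*d,d],-1);return p@P[:3,:3].T+P[:3,3]
def rect(pts):
    (c,s,a)=cv2.minAreaRect(pts[:,:2].astype(np.float32)); a=np.radians(a)
    if s[0]<s[1]: s=s[::-1]; a+=np.pi/2
    return np.round(c,1),np.round(s,1),round(float(np.degrees((a+np.pi/2)%np.pi-np.pi/2)),1)
E
python3 - <<'E'
from h import *
for n in('top','side'):
    f=np.load(n+'0.npz');im=f['im'];d=f['d'];hsv=cv2.cvtColor(im,cv2.COLOR_RGB2HSV)
    C=cloud(n,d)
    print(n,'table z',np.median(C[230:330,300:400,2]))
    m=cv2.inRange(hsv,(5,60,80),(30,255,255))
    k,l,st,ce=cv2.connectedComponentsWithStats(m)
    for i in range(1,k):
        if 40<st[i,4]<900:
            v,u=np.where(l==i); 
            p=C[v,u]; 
            low=(p[:,2]<14)&(p[:,2]>0)
            print('orange',ce[i].round(1),st[i,4],rect(ray(n,np.c_[u,v],6)),np.hypot(*rect(ray(n,np.c_[u,v],6))[0]).round(),'z',np.percentile(p[:,2],[5,95]).round(), 'cloudlow',rect(p[low]) if low.sum()>5 else None)
    m=cv2.inRange(hsv,(80,80,60),(100,255,255))
    k,l,st,ce=cv2.connectedComponentsWithStats(m)
    for i in range(1,k):
        if 5<st[i,4]:
            v,u=np.where(l==i);print('teal',ce[i].round(1),st[i,4],C[v,u].mean(0).round(1),rect(ray(n,np.c_[u,v],54)),rect(ray(n,np.c_[u,v],302)))
f=np.load('top0.npz');print(f['im'][222:240,308:330].tolist()[8])
E
```

```text
top table z -0.7236657609521444
orange [250.5  85.3] 601 (array([1099. ,    3.3]), array([118.2, 116.2]), 0.6) 1099.0 z [121. 132.] cloudlow None
orange [285.8  85.8] 590 (array([1096.2, -147.5]), array([118.3, 116.7]), 0.6) 1106.0 z [120. 132.] cloudlow None
orange [321.1  86.1] 590 (array([1098. , -302.4]), array([118.4, 117.1]), 0.6) 1139.0 z [120. 131.] cloudlow None
orange [457.1 128.8] 143 (array([ 893.5, -859.4]), array([185.5,  35.6]), -45.8) 1240.0 z [ 72. 291.] cloudlow None
orange [206.3 179.2] 239 (array([651.6, 188.9]), array([134. , 111.4]), 1.2) 678.0 z [ 5. 68.] cloudlow (array([692.6, 193.7]), array([104.8,  30.8]), -80.5)
orange [ 11.  181.8] 99 (array([671. , 988.6]), array([89.7, 26.8]), 64.4) 1195.0 z [-421. -289.] cloudlow None
orange [264.2 198.8] 181 (array([604.7, -58.1]), array([79.5, 41. ]), 14.2) 607.0 z [-0. 35.] cloudlow (array([604.5, -56.9]), array([79.1, 37. ]), 15.2)
orange [  8.3 197.1] 154 (array([603.4, 986.8]), array([80. , 35.4]), 77.4) 1157.0 z [-417. -291.] cloudlow None
orange [338.7 200.5] 192 (array([ 600.9, -366.5]), array([80.8, 46.7]), 1
[... 4181 characters left out ...]
[ 642.1, -227.2]), array([15.2,  7.6]), 63.7)
teal [400.1 334. ] 1023 [ 763.4 -515.9    7. ] (array([ 739.5, -532.6]), array([93.4, 74.5]), 2.1) (array([ 613. , -625.3]), array([70.5, 56.2]), 2.1)
teal [317.6 368.7] 590 [ 516.5 -527.    22.5] (array([ 508.8, -538.5]), array([145.7,  23.3]), 2.1) (array([ 439. , -629.8]), array([109.9,  17.6]), 2.1)
[[52, 48, 46], [57, 53, 50], [56, 54, 49], [66, 64, 62], [111, 111, 110], [196, 198, 203], [212, 214, 219], [213, 215, 220], [212, 214, 219], [194, 197, 201], [79, 142, 138], [136, 193, 189], [189, 190, 192], [159, 158, 158], [212, 214, 219], [213, 215, 220], [212, 214, 219], [180, 181, 187], [40, 38, 40], [39, 38, 39], [40, 38, 39], [41, 38, 40]]
```

```bash
python3 - <<'E'
import cv2,numpy as np
a=np.load('top0.npz')['im'][...,::-1]; b=np.load('side0.npz')['im'][...,::-1]
def c(im,x,y,w,h,s): return cv2.resize(im[y:y+h,x:x+w],None,fx=s,fy=s,interpolation=cv2.INTER_CUBIC)
A=c(a,302,218,28,28,14);B=c(b,248,272,28,40,14)
B=B[:A.shape[0]*2]
A=cv2.copyMakeBorder(A,0,max(0,B.shape[0]-A.shape[0]),0,0,cv2.BORDER_CONSTANT)
cv2.imwrite('pics/d1.png',np.hstack([A,B]))
A=c(a,276,210,20,28,14);B=c(b,242,240,30,28,14)
cv2.imwrite('pics/d2.png',np.hstack([A,B]))
A=c(a,176,186,34,34,11);B=c(b,212,95,36,34,11)
cv2.imwrite('pics/d3.png',np.hstack([A,B]))
E
```

```text
(no output)
```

View pics/d1.png

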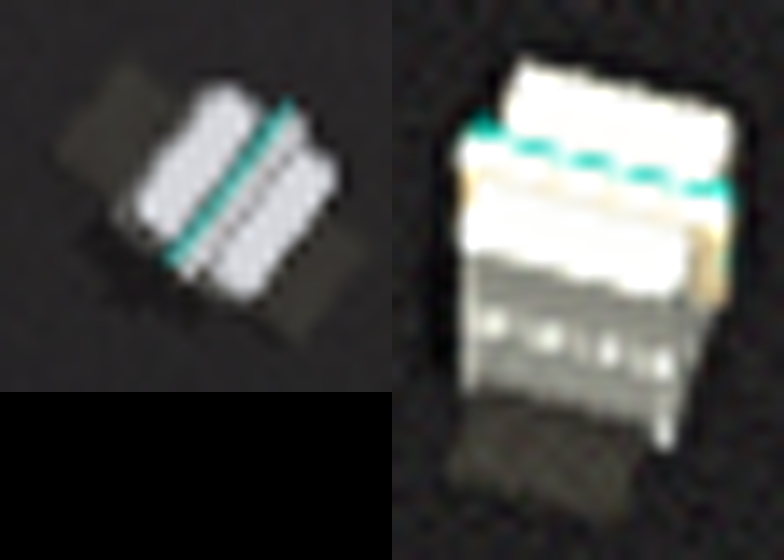

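View pics/d2.png

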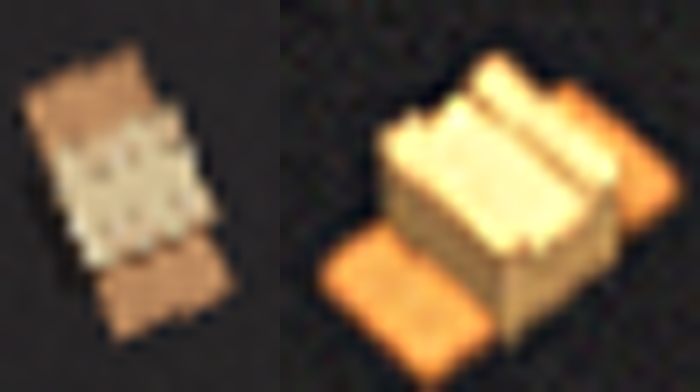

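View pics/d3.png

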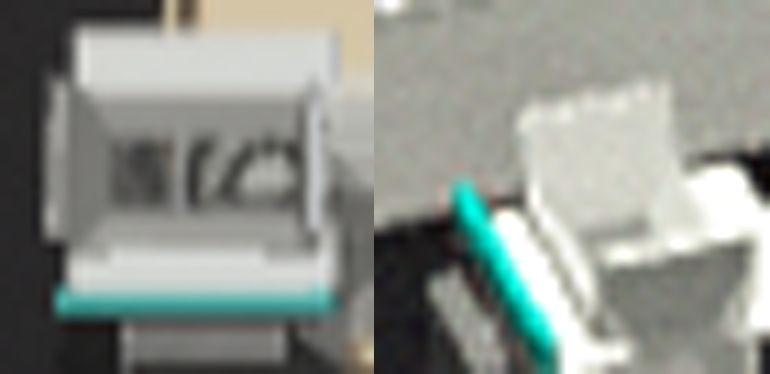

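```bash
python3 - <<'E'
from h import *
def uv(px,x0,y0,s): px=np.atleast_2d(px).astype(float); return np.c_[x0+(px[:,0]+.5)/s-.5,y0+(px[:,1]+.5)/s-.5]
print('tag top',ray('top',uv([(235,188)],302,218,14),54),'side',ray('side',uv([(209,167)],248,272,14),54))
e=ray('top',uv([(290,105),(170,255)],302,218,14),54);d=e[0]-e[1];print(np.linalg.norm(d),np.degrees(np.arctan2(d[1],d[0])))
e=ray('side',uv([(475-392,115),(735-392,185)],248,272,14),54);d=e[0]-e[1];print(np.linalg.norm(d),np.degrees(np.arctan2(d[1],d[0])))
print('cheeks',(q:=ray('top',uv([(140,215),(215,82),(340,170),(240,300)],302,218,14),52)).mean(0),rect(q))
print('rest',(q:=ray('top',uv([(25,100),(135,45),(235,285),(120,340)],276,210,14),6)).mean(0),rect(q))
print((q:=ray('top',uv([(55,155),(175,105),(215,215),(90,268)],276,210,14),32)).mean(0),rect(q))
print((q:=ray('side',uv([(38,280),(150,388),(400,185),(285,85)],242,240,14),6)).mean(0),rect(q))
print((q:=ray('side',uv([(102,140),(225,250),(340,170),(217,55)],242,240,14),32)).mean(0),rect(q))
for n in('top','side'):
    C=cloud(n,np.load(n+'0.npz')['d']);
    r=(slice(186,220),slice(176,210)) if n=='top' else (slice(95,129),slice(212,248))
    p=C[r].reshape(-1,3); 
    p=p[(p[:,0]>450)&(p[:,0]<650)&(p[:,1]>80)&(p[:,1]<280)]
    for lo,hi in((285,295),(295,306),(308,330)):
        q=p[(p[:,2]>lo)&(p[:,2]<hi)];print(n,lo,len(q),rect(q),q.min(0).round(),q.max(0).round())
C=cloud('top',np.load('top0.npz')['d'])
print('z grid');print(C[186:216:1,178:210:2,2].round().astype(int))
print('x col',C[186:216,193,0].round().astype(int)); print('y row',C[200,178:210:2,1].round())
E
```

```text
tag top [[ 471.09496291 -270.28372209   54.        ]] side [[ 470.15222334 -271.40653773   54.        ]]
54.66469953131455 -39.189601490181325
53.8866902113485 141.48070780378205
cheeks [ 470.20535455 -270.26027605   52.        ] (array([ 471.3, -269.2]), array([46.7, 42.7]), -38.2)
rest [ 504.46903025 -141.69866596    6.        ] (array([ 504.5, -141.4]), array([77.8, 37.1]), 22.4)
[ 504.24683711 -141.13348439   32.        ] (array([ 504.1, -140.8]), array([40.9, 33.6]), -67.0)
[ 501.9748924  -143.48812301    6.        ] (array([ 501.8, -143.5]), array([78.7, 37.7]), 24.2)
[ 502.84921988 -142.39490243   32.        ] (array([ 502.7, -142. ]), array([41.4, 34. ]), -69.9)
top 285 344 (array([544.3, 181.1]), array([100.6,  80.4]), 0.6) [494. 141. 285.] [595. 221. 295.]
top 295 168 (array([546.8, 186.2]), array([84.9, 78. ]), 6.8) [509. 142. 295.] [594. 221. 306.]
top 308 54 (array([551.2, 182.9]), array([78.5, 43.9]), 90.0) [529. 144. 310.] [573. 222. 328.]
side 285 204 (array([545.1, 177.8]), array([98.6, 84.7]), 0.8) [496. 135. 285.] [594. 221. 295.]
side 295 150 (array([541.9, 179.7]
[... 2239 characters left out ...]
285  289  291  291  288  284  289  290  285
   284  159]
 [   4   -7  288  292  286  288  292  292 1507 1507  291  291  295  287
   291  152]
 [   3    1  292  288  291  291  291  287  288  288  292  288  287  288
   291  139]
 [  -1    4  302  303  301  304  301  305  301  299  303  305  300  302
   295  129]
 [  -2   -1  302  301  303  301  300  304  302  301  303  304  299  298
   291  132]
 [   0    2    0   -3   -4  276  272  272  274  275  275  277  273  152
   155  139]]
x col [651 647 643 594 591 587 584 582 578 573 570 567 564 574 569 566 563 561
 557 541 536 533 529 527 523 521 517 512 510 509]
y row [297. 290. 217. 214. 211. 210. 209. 206. 196. 199. 188. 185. 165. 144.
 153. 156.]
```

```bash
cat >> h.py <<'E'
def yaw(q):
    from scipy.spatial.transform import Rotation as R
    x=R.from_quat(q).as_matrix()[:,0]; return float(np.degrees(np.arctan2(x[1],x[0])))
def plan(p,psi,wps,step=39,tstep=6.9,dec=1):
    """wps: (x,y,z,toolx yaw). prints rows x y z turn"""
    p=np.array(p,float);out=[]
    for w in wps:
        t=np.array(w[:3],float); n=int(max(1,np.ceil(np.linalg.norm(t-p)/step),np.ceil(abs(w[3]-psi)/tstep)))
        for i in range(n):
            g=p+(t-p)/(n-i); a=np.radians(psi); D=g-p
            s=np.round([(D[0]*np.cos(a)+D[1]*np.sin(a))/10,(D[0]*np.sin(a)-D[1]*np.cos(a))/10,-D[2]/10],dec)
            tn=round(-(w[3]-psi)/(n-i),1)
            out.append([*s.tolist(),tn])
            p=p+10*np.array([s[0]*np.cos(a)+s[1]*np.sin(a),s[0]*np.sin(a)-s[1]*np.cos(a),-s[2]]); psi-=tn
        out.append('--')
    k=0
    for r in out:
        if r!='--': k+=1
        print(k if r!='--' else '',r)
    print('end',p.round(1),round(psi,1)); return out
def st():
    s=arm.read_state();print('t',round(s['clock'],2),'p',s['position'].round(1),'yaw',round(yaw(s['ee_rot']),2),'F',s['contact_force'].round(1),'w',round(s['gripper_width'],1),'j',s['joints'].round(2));return s
E
python3 - <<'E'
from h import *
st();plan([158.7,604.5,231.3],-14.7,[(330,300,225,-14.7-44),(400,60,215,-14.7-75),(470.6,-270.8,120,-14.7-113.8)])
E
```

```text
t 0.1 p [158.6 604.  230.3] yaw -14.72 F [-0.2 -0.7 -0.7] w 85.7 j [ 1.57  0.39  0.01 -0.   -1.19 -0.26]
1 [2.7, 2.8, 0.1, 4.9]
2 [2.9, 2.5, 0.1, 4.9]
3 [3.1, 2.3, 0.1, 4.9]
4 [3.3, 2.0, 0.1, 4.9]
5 [3.5, 1.7, 0.0, 4.9]
6 [3.6, 1.4, 0.1, 4.9]
7 [3.8, 1.1, 0.0, 4.9]
8 [3.8, 0.8, 0.1, 4.9]
9 [3.9, 0.5, 0.0, 4.8]
 --
10 [3.4, 0.9, 0.1, 4.4]
11 [3.5, 0.7, 0.2, 4.4]
12 [3.6, 0.4, 0.1, 4.4]
13 [3.6, 0.1, 0.2, 4.5]
14 [3.6, -0.2, 0.1, 4.4]
15 [3.5, -0.4, 0.2, 4.5]
16 [3.5, -0.7, 0.1, 4.4]
 --
17 [3.3, -0.7, 1.0, 3.9]
18 [3.3, -0.9, 0.9, 3.9]
19 [3.2, -1.1, 1.0, 3.9]
20 [3.1, -1.4, 0.9, 3.9]
21 [3.0, -1.6, 1.0, 3.9]
22 [2.9, -1.7, 0.9, 3.9]
23 [2.7, -1.9, 1.0, 3.8]
24 [2.6, -2.1, 0.9, 3.9]
25 [2.5, -2.3, 1.0, 3.8]
26 [2.3, -2.5, 0.9, 3.9]
 --
end [ 470.5 -270.7  120.3] -128.5
```

Call:
{"api": "servo_tool", "payload": {"rows": [{"x":2.7,"y":2.8,"z":0.1,"turn":4.9,"fingers":8.5},{"x":2.9,"y":2.5,"z":0.1,"turn":4.9,"fingers":8.5},{"x":3.1,"y":2.3,"z":0.1,"turn":4.9,"fingers":8.5},{"x":3.3,"y":2.0,"z":0.1,"turn":4.9,"fingers":8.5},{"x":3.5,"y":1.7,"z":0,"turn":4.9,"fingers":8.5},{"x":3.6,"y":1.4,"z":0.1,"turn":4.9,"fingers":8.5},{"x":3.8,"y":1.1,"z":0,"turn":4.9,"fingers":8.5},{"x":3.8,"y":0.8,"z":0.1,"turn":4.9,"fingers":8.5},{"x":3.9,"y":0.5,"z":0,"turn":4.8,"fingers":8.5}]}}

```text
clock: 0.85
position: [330.2, 297.7, 225.0]
ee_rot: [0.871, -0.492, -0.0, 0.0]
contact_force: [1.0, 0.3, -0.0]
gripper_width: 85.0
```

Call:
{"api": "servo_tool", "payload": {"rows": [{"x":3.4,"y":0.9,"z":0.1,"turn":4.4},{"x":3.5,"y":0.7,"z":0.2,"turn":4.4},{"x":3.6,"y":0.4,"z":0.1,"turn":4.4},{"x":3.6,"y":0.1,"z":0.2,"turn":4.5},{"x":3.6,"y":-0.2,"z":0.1,"turn":4.4},{"x":3.5,"y":-0.4,"z":0.2,"turn":4.5},{"x":3.5,"y":-0.7,"z":0.1,"turn":4.4}]}}

```text
invalid input at $.rows[0]: expected keys fingers, x, y, z, turn
```

Call:
{"api": "servo_tool", "payload": {"rows": [{"x":3.3,"y":-0.7,"z":1.0,"turn":3.9},{"x":3.3,"y":-0.9,"z":0.9,"turn":3.9},{"x":3.2,"y":-1.1,"z":1.0,"turn":3.9},{"x":3.1,"y":-1.4,"z":0.9,"turn":3.9},{"x":3.0,"y":-1.6,"z":1.0,"turn":3.9},{"x":2.9,"y":-1.7,"z":0.9,"turn":3.9},{"x":2.7,"y":-1.9,"z":1.0,"turn":3.8},{"x":2.6,"y":-2.1,"z":0.9,"turn":3.9},{"x":2.5,"y":-2.3,"z":1.0,"turn":3.8},{"x":2.3,"y":-2.5,"z":0.9,"turn":3.9}]}}

```text
invalid input at $.rows[0]: expected keys fingers, x, y, z, turn
```

Call:
{"api": "servo_tool", "payload": {"rows": [{"x":0},{"x":0}]}}

```text
invalid input at $.rows[0]: expected keys fingers, x, y, z, turn
```

```bash
python3 - <<'E'
from h import *
s=st()
ims=[]
for n in('top','side'):
    im,d=arm.get_image(n);np.savez(n+'1.npz',im=im,d=d)
    c=proj(n,[470.6,-270.8,60])[0].astype(int);x,y=c-30
    ims.append(cv2.resize(im[max(y,0):y+60,x:x+60,::-1],(400,400)))
cv2.imwrite('pics/e1.png',np.hstack(ims))
plan(s['position'],yaw(s['ee_rot']),[(470.6,-270.8,100,-128.5),(470.6,-270.8,22,-128.5)],dec=2)
E
```

```text
t 0.85 p [330.2 297.7 225. ] yaw -58.92 F [ 1.   0.3 -0. ] w 85.0 j [ 1.1   0.08 -0.42 -0.   -1.07 -0.56]
1 [3.5, 1.08, 0.78, 4.3]
2 [3.57, 0.82, 0.78, 4.4]
3 [3.62, 0.54, 0.78, 4.3]
4 [3.65, 0.27, 0.78, 4.4]
5 [3.66, -0.01, 0.78, 4.3]
6 [3.65, -0.29, 0.78, 4.4]
7 [3.61, -0.57, 0.78, 4.3]
8 [3.56, -0.83, 0.78, 4.4]
9 [3.49, -1.11, 0.78, 4.3]
10 [3.4, -1.36, 0.78, 4.4]
11 [3.28, -1.62, 0.78, 4.3]
12 [3.15, -1.86, 0.78, 4.4]
13 [3.0, -2.1, 0.78, 4.3]
14 [2.83, -2.32, 0.79, 4.4]
15 [2.64, -2.53, 0.78, 4.3]
16 [2.45, -2.71, 0.79, 4.4]
 --
17 [0.0, -0.0, 3.9, -0.0]
18 [0.0, -0.0, 3.9, -0.0]
 --
end [ 470.6 -270.8   22. ] -128.5
```

View pics/e1.png

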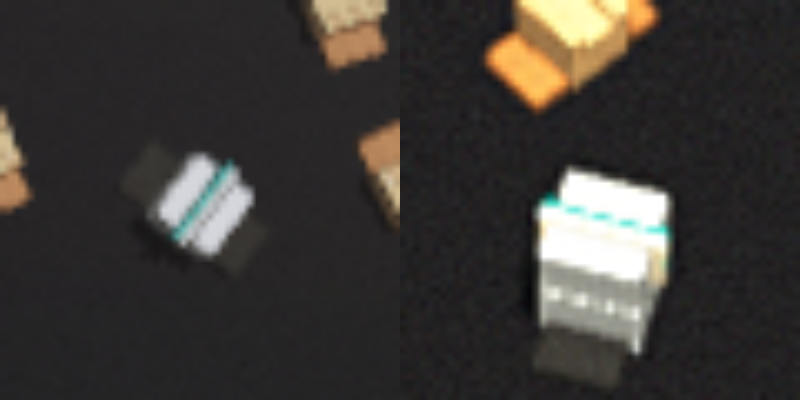

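Every row needs all five keys, so those calls were refused and nothing moved. The picture shows the tag still in its holder at about (205,200) and (605,215). I'll resend the same rows.

Call:
{"api": "servo_tool", "payload": {"rows": [{"x":3.4,"y":0.9,"z":0.1,"turn":4.4,"fingers":8.5},{"x":3.5,"y":0.7,"z":0.2,"turn":4.4,"fingers":8.5},{"x":3.6,"y":0.4,"z":0.1,"turn":4.4,"fingers":8.5},{"x":3.6,"y":0.1,"z":0.2,"turn":4.5,"fingers":8.5},{"x":3.6,"y":-0.2,"z":0.1,"turn":4.4,"fingers":8.5},{"x":3.5,"y":-0.4,"z":0.2,"turn":4.5,"fingers":8.5},{"x":3.5,"y":-0.7,"z":0.1,"turn":4.4,"fingers":8.5}]}}

```text
clock: 1.53
position: [399.6, 58.3, 215.2]
ee_rot: [0.708, -0.706, -0.0, -0.0]
contact_force: [1.5, 0.1, -0.2]
gripper_width: 84.8
```

Call:
{"api": "servo_tool", "payload": {"rows": [{"x":3.3,"y":-0.7,"z":1.0,"turn":3.9,"fingers":8.5},{"x":3.3,"y":-0.9,"z":0.9,"turn":3.9,"fingers":8.5},{"x":3.2,"y":-1.1,"z":1.0,"turn":3.9,"fingers":8.5},{"x":3.1,"y":-1.4,"z":0.9,"turn":3.9,"fingers":8.5},{"x":3.0,"y":-1.6,"z":1.0,"turn":3.9,"fingers":8.5},{"x":2.9,"y":-1.7,"z":0.9,"turn":3.9,"fingers":8.5},{"x":2.7,"y":-1.9,"z":1.0,"turn":3.8,"fingers":8.5},{"x":2.6,"y":-2.1,"z":0.9,"turn":3.9,"fingers":8.5},{"x":2.5,"y":-2.3,"z":1.0,"turn":3.8,"fingers":8.5},{"x":2.3,"y":-2.5,"z":0.9,"turn":3.9,"fingers":8.5}]}}

```text
clock: 2.37
position: [470.5, -272.0, 119.2]
ee_rot: [-0.433, 0.901, 0.0, -0.0]
contact_force: [0.8, 0.6, 1.2]
gripper_width: 85.0
```

Call:
{"api": "servo_tool", "payload": {"rows": [{"x":0,"y":0,"z":0,"turn":0,"fingers":8.5},{"x":0,"y":0,"z":0,"turn":0,"fingers":8.5}]}}

```text
clock: 2.53
position: [470.0, -271.8, 118.7]
ee_rot: [-0.433, 0.901, 0.001, -0.001]
contact_force: [0.0, 0.6, 0.5]
gripper_width: 84.8
```

```bash
python3 - <<'E'
from h import *
s=st()
ims=[]
for n in('top','side'):
    im,d=arm.get_image(n);np.savez(n+'1.npz',im=im,d=d)
    c=proj(n,[470.6,-270.8,60])[0].astype(int);x,y=c-30
    ims.append(cv2.resize(im[max(y,0):y+60,x:x+60,::-1],(400,400)))
cv2.imwrite('pics/e2.png',np.hstack(ims))
plan(s['position'],yaw(s['ee_rot']),[(470.6,-270.8,60,-128.5),(470.6,-270.8,22,-128.5)],dec=2)
E
```

```text
t 2.53 p [ 470.  -271.8  118.7] yaw -128.65 F [0.  0.6 0.5] w 84.8 j [-0.23  0.36 -0.35 -0.   -0.87 -0.45]
1 [-0.06, 0.01, 2.93, -0.1]
2 [-0.05, 0.01, 2.94, -0.0]
 --
3 [-0.0, -0.0, 3.8, -0.0]
 --
end [ 470.6 -270.8   22. ] -128.5
```

View pics/e2.png

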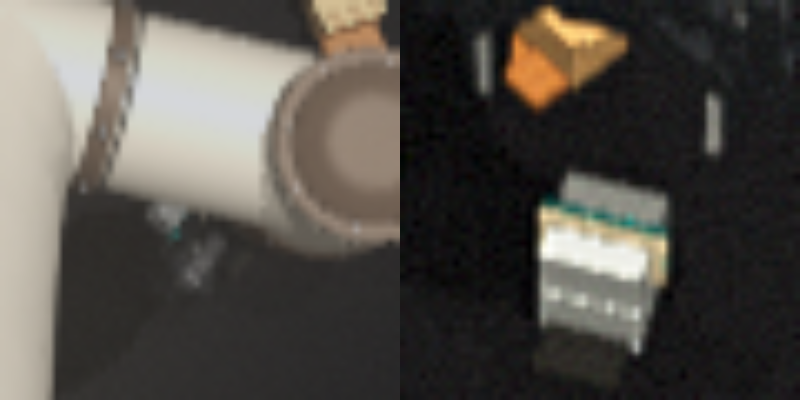

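The side view shows the fingers at (480,65) and (713,125), one off each end of the tag at (603,225). Now I'll descend.

Call:
{"api": "servo_tool", "payload": {"rows": [{"x":-0.06,"y":0.01,"z":2.6,"turn":-0.1,"fingers":8.5},{"x":-0.05,"y":0.01,"z":2.6,"turn":0,"fingers":8.5},{"x":0,"y":0,"z":1.3,"turn":0,"fingers":8.5},{"x":0,"y":0,"z":1.0,"turn":0,"fingers":8.5},{"x":0,"y":0,"z":1.0,"turn":0,"fingers":8.5},{"x":0,"y":0,"z":0.9,"turn":0,"fingers":8.5},{"x":0,"y":0,"z":0.6,"turn":0,"fingers":8.5}]}}

```text
clock: 3.22
position: [471.2, -269.3, 20.0]
ee_rot: [-0.436, 0.9, -0.0, 0.0]
contact_force: [0.3, -0.0, -0.7]
gripper_width: 84.9
```

Call:
{"api": "servo_tool", "payload": {"rows": [{"x":0,"y":0,"z":0,"turn":0,"fingers":8.5}]}}

```text
clock: 3.3
position: [470.4, -269.3, 19.5]
ee_rot: [-0.435, 0.9, 0.001, -0.001]
contact_force: [-0.6, 0.5, -0.6]
gripper_width: 85.0
```

```bash
python3 - <<'E'
from h import *
s=st()
im,d=arm.get_image('side')
c=proj('side',[470.6,-270.8,60])[0].astype(int);x,y=c-35
cv2.imwrite('pics/e3.png',cv2.resize(im[y:y+70,x:x+70,::-1],(560,560),interpolation=cv2.INTER_CUBIC))
E
```

```text
t 3.3 p [ 470.4 -269.3   19.5] yaw -128.4 F [-0.6  0.5 -0.6] w 85.0 j [-0.22  0.5  -0.44 -0.   -0.63 -0.45]
```

View pics/e3.png

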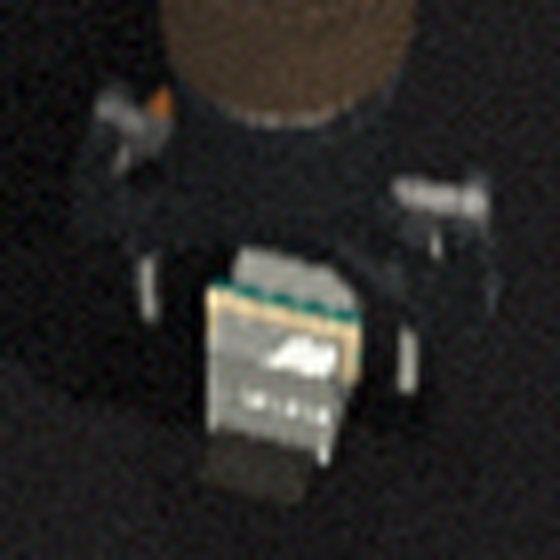

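The picture shows the pads at (150,285) and (408,360), straddling the tag's ends at (210,300) and (355,350). Closing now.

Call:
{"api": "servo_tool", "payload": {"rows": [{"x":0,"y":0,"z":0,"turn":0,"fingers":4},{"x":0,"y":0,"z":0,"turn":0,"fingers":4},{"x":0,"y":0,"z":0,"turn":0,"fingers":4},{"x":0,"y":0,"z":0,"turn":0,"fingers":4},{"x":0,"y":0,"z":0,"turn":0,"fingers":4}]}}

```text
clock: 3.77
position: [471.7, -270.1, 21.3]
ee_rot: [-0.435, 0.9, -0.001, 0.001]
contact_force: [0.3, 0.6, 4.8]
gripper_width: 52.9
```

Call:
{"api": "servo_tool", "payload": {"rows": [{"x":0,"y":0,"z":0,"turn":0,"fingers":4},{"x":0,"y":0,"z":0,"turn":0,"fingers":4},{"x":0,"y":0,"z":0,"turn":0,"fingers":4}]}}

```text
clock: 4.02
position: [471.7, -270.1, 21.3]
ee_rot: [-0.435, 0.9, -0.001, 0.001]
contact_force: [-0.7, 0.5, 4.5]
gripper_width: 52.8
```

Call:
{"api": "servo_tool", "payload": {"rows": [{"x":0,"y":0,"z":-0.6,"turn":0,"fingers":4},{"x":0,"y":0,"z":-1.2,"turn":0,"fingers":4},{"x":0,"y":0,"z":-1.2,"turn":0,"fingers":4},{"x":0,"y":0,"z":-1.5,"turn":0,"fingers":4},{"x":0,"y":0,"z":-1.5,"turn":0,"fingers":4},{"x":0,"y":0,"z":0,"turn":0,"fingers":4},{"x":0,"y":0,"z":0,"turn":0,"fingers":4}]}}

```text
clock: 4.6
position: [471.0, -269.7, 80.9]
ee_rot: [-0.435, 0.9, -0.0, 0.001]
contact_force: [0.3, -0.0, 0.6]
gripper_width: 52.9
```

```bash
python3 - <<'E'
from h import *
s=st()
im,d=arm.get_image('side')
c=proj('side',[470.6,-270.8,90])[0].astype(int);x,y=c-35
cv2.imwrite('pics/e4.png',cv2.resize(im[y:y+70,x:x+70,::-1],(560,560),interpolation=cv2.INTER_CUBIC))
plan(s['position'],yaw(s['ee_rot']),[(503.4,-142.2,80,22.5)],dec=2)
E
```

```text
t 4.6 p [ 471.  -269.7   80.9] yaw -128.44 F [ 0.3 -0.   0.6] w 52.9 j [-0.22  0.41 -0.39 -0.   -0.77 -0.45]
1 [-0.55, 0.25, 0.0, -6.9]
2 [-0.57, 0.18, 0.0, -6.9]
3 [-0.59, 0.11, 0.0, -6.9]
4 [-0.6, 0.04, 0.0, -6.9]
5 [-0.6, -0.04, 0.0, -6.9]
6 [-0.59, -0.11, 0.01, -6.8]
7 [-0.57, -0.18, 0.0, -6.9]
8 [-0.55, -0.24, 0.01, -6.8]
9 [-0.51, -0.31, 0.0, -6.9]
10 [-0.47, -0.37, 0.01, -6.8]
11 [-0.43, -0.42, 0.0, -6.9]
12 [-0.37, -0.47, 0.01, -6.8]
13 [-0.31, -0.51, 0.0, -6.9]
14 [-0.25, -0.54, 0.01, -6.8]
15 [-0.19, -0.57, 0.0, -6.9]
16 [-0.12, -0.58, 0.01, -6.8]
17 [-0.05, -0.59, 0.0, -6.9]
18 [0.03, -0.6, 0.01, -6.8]
19 [0.1, -0.59, 0.0, -6.9]
20 [0.16, -0.57, 0.01, -6.8]
21 [0.23, -0.55, 0.0, -6.9]
22 [0.3, -0.52, 0.01, -6.8]
 --
end [ 503.4 -142.2   80. ] 22.5
```

View pics/e4.png

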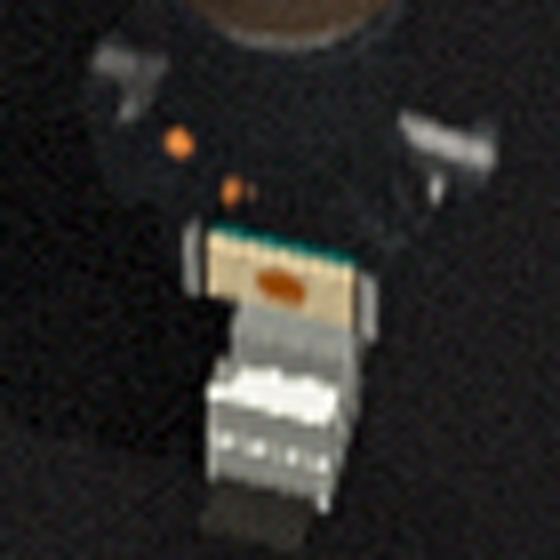

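The tag is held by its two ends, clear above the holder, with its cream face and brown dot at (282,285) towards the camera. Next I'll carry it to the rest while turning.

Call:
{"api": "servo_tool", "payload": {"rows": [{"x":-0.55,"y":0.25,"z":0,"turn":-6.9,"fingers":4},{"x":-0.57,"y":0.18,"z":0,"turn":-6.9,"fingers":4},{"x":-0.59,"y":0.11,"z":0,"turn":-6.9,"fingers":4},{"x":-0.6,"y":0.04,"z":0,"turn":-6.9,"fingers":4},{"x":-0.6,"y":-0.04,"z":0,"turn":-6.9,"fingers":4},{"x":-0.59,"y":-0.11,"z":0,"turn":-6.8,"fingers":4},{"x":-0.57,"y":-0.18,"z":0,"turn":-6.9,"fingers":4},{"x":-0.55,"y":-0.24,"z":0,"turn":-6.8,"fingers":4},{"x":-0.51,"y":-0.31,"z":0,"turn":-6.9,"fingers":4},{"x":-0.47,"y":-0.37,"z":0,"turn":-6.8,"fingers":4}]}}

```text
clock: 5.48
position: [484.7, -211.2, 78.9]
ee_rot: [0.869, -0.495, -0.001, 0.0]
contact_force: [0.6, 0.5, -0.5]
gripper_width: 53.0
```

Call:
{"api": "servo_tool", "payload": {"rows": [{"x":-0.43,"y":-0.42,"z":0,"turn":-6.9,"fingers":4},{"x":-0.37,"y":-0.47,"z":0,"turn":-6.8,"fingers":4},{"x":-0.31,"y":-0.51,"z":0,"turn":-6.9,"fingers":4},{"x":-0.25,"y":-0.54,"z":0,"turn":-6.8,"fingers":4},{"x":-0.19,"y":-0.57,"z":0,"turn":-6.9,"fingers":4},{"x":-0.12,"y":-0.58,"z":0,"turn":-6.8,"fingers":4},{"x":-0.05,"y":-0.59,"z":0,"turn":-6.9,"fingers":4},{"x":0.03,"y":-0.6,"z":0,"turn":-6.8,"fingers":4},{"x":0.1,"y":-0.59,"z":0,"turn":-6.9,"fingers":4},{"x":0.16,"y":-0.57,"z":0,"turn":-6.8,"fingers":4}]}}

```text
clock: 6.32
position: [499.4, -153.4, 78.9]
ee_rot: [0.997, 0.079, -0.001, -0.0]
contact_force: [0.5, -0.7, -0.5]
gripper_width: 53.0
```

Call:
{"api": "servo_tool", "payload": {"rows": [{"x":0.23,"y":-0.55,"z":0,"turn":-6.9,"fingers":4},{"x":0.3,"y":-0.52,"z":0,"turn":-6.8,"fingers":4},{"x":0,"y":0,"z":0,"turn":0,"fingers":4},{"x":0,"y":0,"z":0,"turn":0,"fingers":4}]}}

```text
clock: 6.65
position: [502.5, -142.0, 79.3]
ee_rot: [0.981, 0.194, -0.001, -0.0]
contact_force: [-0.3, 0.1, -0.0]
gripper_width: 53.0
```

```bash
python3 - <<'E'
from h import *
s=st()
im,d=arm.get_image('side');np.savez('side2.npz',im=im,d=d)
c=proj('side',[503,-142,70])[0].astype(int);x,y=c-35;print(x,y)
cv2.imwrite('pics/e5.png',cv2.resize(im[y:y+70,x:x+70,::-1],(560,560),interpolation=cv2.INTER_CUBIC))
plan(s['position'],yaw(s['ee_rot']),[(503.4,-142.2,45,22.5)],dec=2)
E
```

```text
t 6.65 p [ 502.5 -142.    79.3] yaw 22.33 F [-0.3  0.1 -0. ] w 53.0 j [ 0.04  0.38 -0.44 -0.   -0.75  1.93]
222 207
1 [0.07, 0.05, 3.43, -0.2]
 --
end [ 503.4 -142.2   45. ] 22.5
```

View pics/e5.png

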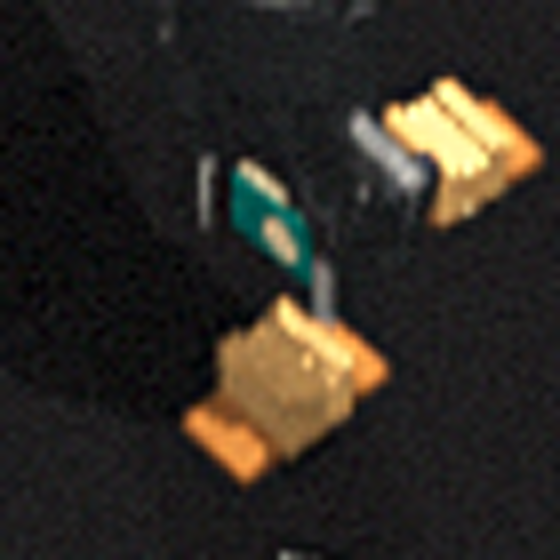

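```bash
python3 - <<'E'
from h import *
im=np.load('side2.npz')['im'];hsv=cv2.cvtColor(im,cv2.COLOR_RGB2HSV)
m=cv2.inRange(hsv,(80,100,40),(100,255,255));m[:225]=0;m[245:]=0;m[:,:248]=0;m[:,264:]=0
v,u=np.where(m>0);print(len(u),u.min(),u.max(),v.min(),v.max())
c,sz,a=cv2.minAreaRect(np.c_[u,v].astype(np.float32));print(c)
# side-view position of the face centre (from viewed corners and mask), vs expected from tool
for cc in (c,(222+272.5/8-.5,207+225.5/8-.5)):
    p=ray('side',[cc],98)[0]; t=p[:2]+4.5*np.array([np.cos(np.radians(22.4)),np.sin(np.radians(22.4))]);print('tag centre',t.round(1))
E
```

```text
61 251 260 228 242
(255.69512939453125, 234.75611877441406)
tag centre [ 505.  -133.9]
tag centre [ 504.7 -133.5]
```

```bash
python3 - <<'E'
from h import *
f=np.load('side2.npz');im=f['im'];hsv=cv2.cvtColor(im,cv2.COLOR_RGB2HSV);C=cloud('side',f['d'])
m=cv2.inRange(hsv,(80,100,40),(100,255,255));m[:225]=0;m[245:]=0;m[:,:248]=0;m[:,264:]=0
p=C[m>0];print(np.median(p,0).round(1),p.mean(0).round(1),np.percentile(p,[3,97],0).round(1))
# expected corners
a=np.radians(22.4);X=np.array([np.cos(a),np.sin(a),0]);Y=np.array([-np.sin(a),np.cos(a),0]);Z=np.array([0,0,1])
c=np.array([502.9,-142,98])
print(((proj('side',[c-4.5*X+i*27*Y+k*14*Z for i in(-1,1) for k in(-1,1)])-[222,207]+.5)*8).round())
print(C[268:272,250:256,2].round())
E
```

```text
[ 497.2 -134.9  101.4] [ 494.9 -149.3  115.4] [[ 490.8 -171.6   66.8]
 [ 509.4 -109.   145.2]]
[[327. 311.]
 [327. 261.]
 [227. 227.]
 [225. 177.]]
[[-1. -2. -5. -5.  0. -0.]
 [-0. -2. -3. -2. -3. -5.]
 [-0.  0.  1. -3. -3.  2.]
 [-3. -0. -0. -2.  0. -5.]]
```

The side view matches the prediction at the tag's left end, (230,175) to (230,228). Its right end is hidden by the near pad, which biased the colour centroid, so I'm trusting the tool pose. Lowering into the groove.

Call:
{"api": "servo_tool", "payload": {"rows": [{"x":0.07,"y":0.05,"z":1.5,"turn":-0.2,"fingers":4},{"x":0,"y":0,"z":1.5,"turn":0,"fingers":4},{"x":0,"y":0,"z":0.8,"turn":0,"fingers":4},{"x":0,"y":0,"z":0.6,"turn":0,"fingers":4},{"x":0,"y":0,"z":0,"turn":0,"fingers":4}]}}

```text
clock: 7.12
position: [503.0, -142.6, 35.0]
ee_rot: [0.981, 0.196, -0.001, -0.0]
contact_force: [0.3, -0.3, 0.2]
gripper_width: 53.1
```

```bash
python3 - <<'E'
from h import *
s=st()
im,d=arm.get_image('side');np.savez('side3.npz',im=im,d=d)
c=proj('side',[503,-142,50])[0].astype(int);x,y=c-25;print(x,y)
cv2.imwrite('pics/e6.png',cv2.resize(im[y:y+50,x:x+50,::-1],(600,600),interpolation=cv2.INTER_CUBIC))
E
```

```text
t 7.12 p [ 503.  -142.6   35. ] yaw 22.61 F [ 0.3 -0.3  0.2] w 53.1 j [ 0.03  0.45 -0.48 -0.   -0.65  1.93]
232 221
```

View pics/e6.png

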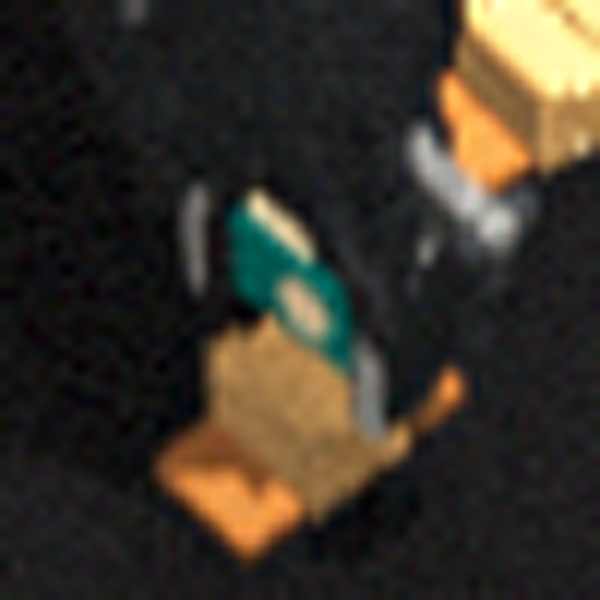

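The tag sits over the groove with the brown end wall below it at about (290,400), and it looks lined up. I'll lower it gently.

Call:
{"api": "servo_tool", "payload": {"rows": [{"x":0.04,"y":-0.03,"z":0.5,"turn":0,"fingers":4},{"x":0,"y":0,"z":0.4,"turn":0,"fingers":4},{"x":0,"y":0,"z":0.3,"turn":0,"fingers":4},{"x":0,"y":0,"z":0,"turn":0,"fingers":4}]}}

```text
clock: 7.5
position: [505.0, -142.0, 27.0]
ee_rot: [0.98, 0.197, 0.001, 0.001]
contact_force: [-4.8, 1.9, 18.1]
gripper_width: 53.1
```

Contact came at z 27, about 5 mm early, so the tag is probably resting on a wall top. Backing up to look.

Call:
{"api": "servo_tool", "payload": {"rows": [{"x":0,"y":0,"z":-0.6,"turn":0,"fingers":4},{"x":0,"y":0,"z":-0.4,"turn":0,"fingers":4},{"x":0,"y":0,"z":0,"turn":0,"fingers":4},{"x":0,"y":0,"z":0,"turn":0,"fingers":4}]}}

```text
clock: 7.83
position: [504.4, -141.9, 34.4]
ee_rot: [0.98, 0.197, 0.0, 0.0]
contact_force: [-1.1, -0.5, -0.0]
gripper_width: 53.1
```

```bash
python3 - <<'E'
from h import *
s=st()
ims=[]
for n in('side','top'):
    im,d=arm.get_image(n);np.savez(n+'4.npz',im=im,d=d)
    c=proj(n,[503,-142,50])[0].astype(int);x,y=c-20;print(n,x,y)
    ims.append(cv2.resize(im[y:y+40,x:x+40,::-1],(400,400) if n=='top' else (400,400),interpolation=cv2.INTER_CUBIC))
cv2.imwrite('pics/e7.png',np.hstack(ims))
E
```

```text
t 7.83 p [ 504.4 -141.9   34.4] yaw 22.68 F [-1.1 -0.5 -0. ] w 53.1 j [ 0.04  0.45 -0.48 -0.   -0.64  1.93]
side 237 226
top 265 202
```

View pics/e7.png

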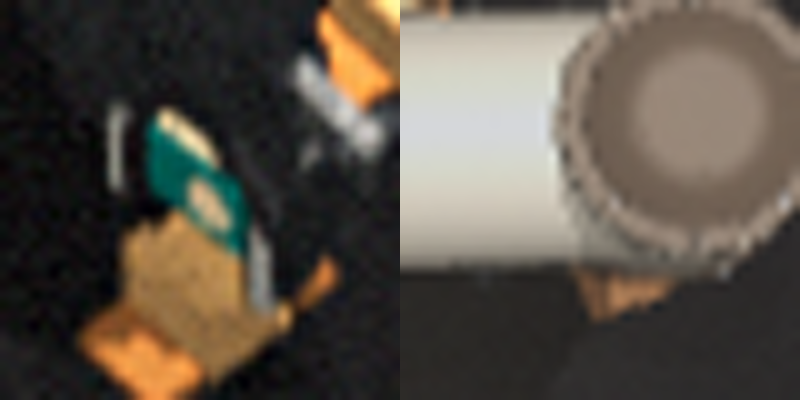

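```bash
python3 - <<'E'
from h import *
f=np.load('side4.npz');im=f['im']
x,y=248,232
A=cv2.resize(im[y:y+36,x:x+36,::-1],None,fx=16,fy=16,interpolation=cv2.INTER_CUBIC);A=cv2.convertScaleAbs(A,alpha=1.5)
cv2.imwrite('pics/e8.png',A)
def C(c,a):
    a=np.radians(a);X=np.array([np.cos(a),np.sin(a),0]);Y=np.array([-np.sin(a),np.cos(a),0]);Z=np.array([0,0,1.]);return np.array(c,float),X,Y,Z
px=lambda P:((proj('side',P)-[x,y]+.5)*16-.5).round().astype(int).tolist()
c,X,Y,Z=C([504,-142,53],22.6)
for nm,i in(('teal',-1),('cream',1)):
    print(nm,'L/R top',px([c+i*4.5*X+27*Y+14*Z,c+i*4.5*X-27*Y+14*Z]),'bot',px([c+i*4.5*X+27*Y-14*Z,c+i*4.5*X-27*Y-14*Z]))
c,X,Y,Z=C([503.4,-142.2,32],22.5)
for i in(-17,-8,8,17): print('wall',i,px([c+i*X+20*Y,c+i*X-20*Y]))
E
```

```text
teal L/R top [[44, 112], [243, 278]] bot [[47, 208], [243, 373]]
cream L/R top [[80, 87], [278, 251]] bot [[82, 182], [278, 346]]
wall -17 [[21, 289], [165, 413]]
wall -8 [[56, 264], [200, 386]]
wall 8 [[118, 218], [263, 340]]
wall 17 [[153, 193], [297, 313]]
```

View pics/e8.png

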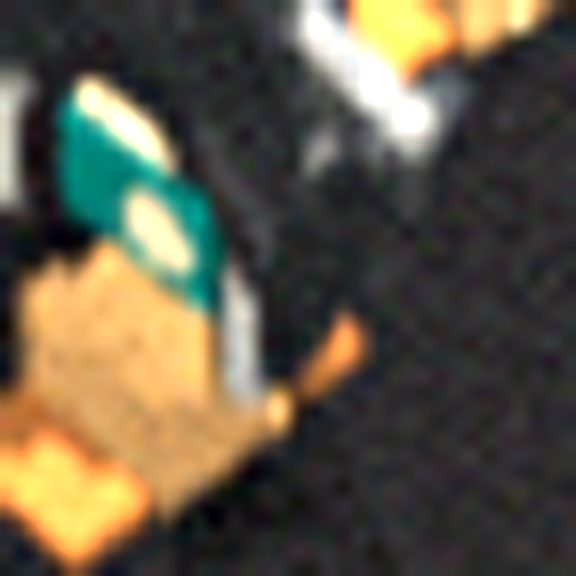

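```bash
python3 - <<'E'
from h import *
x,y=248,232
w=lambda P,z:ray('side',(np.array(P,float)+.5)/16-.5+[x,y],z)
a=np.radians(22.5);X=np.array([np.cos(a),np.sin(a)]);Y=np.array([-np.sin(a),np.cos(a)])
for c in([502.5,-142.9],[503.4,-142.2]):
  for nm,P,z in(('bot',[(64,207),(110,240),(160,277),(205,308)],39),('top',[(62,106),(110,138),(165,172),(200,193)],67)):
    q=w(P,z)[:,:2]-c; print(nm,'X',(q@X).round(1),'Y',(q@Y).round(1))
E
```

```text
bot X [-0.3  0.6  1.5  2.6] Y [ 25.1  13.3   0.3 -10.9]
top X [0.6 1.9 3.8 5.1] Y [26.1 14.2  1.2 -6.9]
bot X [-1.4 -0.5  0.4  1.5] Y [ 24.8  12.9  -0.  -11.2]
top X [-0.5  0.8  2.7  4. ] Y [25.8 13.9  0.9 -7.2]
```

By ray casting, the tag sits about 5 to 6 mm towards the rest's +x and is turned about 4 degrees from the groove. I'll shift, turn and re-check.

Call:
{"api": "servo_tool", "payload": {"rows": [{"x":-0.25,"y":0,"z":0,"turn":2,"fingers":4},{"x":-0.3,"y":0,"z":0,"turn":2,"fingers":4},{"x":0,"y":0,"z":0,"turn":0,"fingers":4},{"x":0,"y":0,"z":0,"turn":0,"fingers":4}]}}

```text
clock: 8.27
position: [499.0, -144.0, 33.9]
ee_rot: [0.987, 0.163, -0.0, -0.0]
contact_force: [-0.1, 1.2, 0.1]
gripper_width: 52.7
```

```bash
python3 - <<'E'
from h import *
s=st()
im,d=arm.get_image('side');np.savez('side5.npz',im=im,d=d)
x,y=248,232
A=cv2.resize(im[y:y+36,x-4:x+32,::-1],None,fx=16,fy=16,interpolation=cv2.INTER_CUBIC);A=cv2.convertScaleAbs(A,alpha=1.5)
cv2.imwrite('pics/e9.png',A)
E
```

```text
t 8.27 p [ 499.  -144.    33.9] yaw 18.73 F [-0.1  1.2  0.1] w 52.7 j [ 0.03  0.44 -0.49  0.   -0.64  1.87]
```

View pics/e9.png

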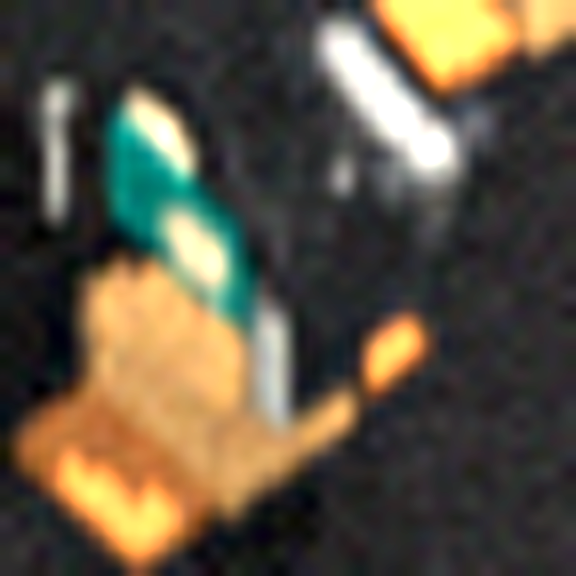

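```bash
python3 - <<'E'
from h import *
x,y=244,232
w=lambda P,z:ray('side',(np.array(P,float)+.5)/16-.5+[x,y],z)
a=np.radians(22.5);X=np.array([np.cos(a),np.sin(a)]);Y=np.array([-np.sin(a),np.cos(a)]);c=[503,-142.5]
hsv=cv2.cvtColor(np.load('side5.npz')['im'],cv2.COLOR_RGB2HSV)
print(hsv[238:256,249:262,0])
for nm,P,z in(('bot',[(112,222),(160,255),(205,295),(248,328)],38.6),('top',[(110,125),(150,152),(190,180),(225,200)],66.6)):
    q=w(P,z)[:,:2]-c; print(nm,'X',(q@X).round(1),'Y',(q@Y).round(1))
px=lambda P:((proj('side',P)-[x,y]+.5)*16-.5).round().astype(int).tolist()
for z in (0,6,32):
  for xx in (-37.5,-17,-8,8,17): print(z,xx,px([[*(np.array(c)+xx*X+yy*Y),z] for yy in((18,-18) if z<10 else (20,-20))]))
E
```

```text
[[169 108  81  19  20  19 120 132 100 100 140 150  45]
 [ 25  95  86  45  23  19  17  99 120 120 135 140  53]
 [  8  86  88  85  36  21  19  30  15  77 174  30  75]
 [ 18  90  87  88  87  36  23  26 140 135 100  90 103]
 [135  87  88  87  88  85  51  34 135 126  10 114  80]
 [ 18  84  87  87  88  87  85  89  30 100  98 115  90]
 [ 10  74  86  89  86  85  85  88  87   0 162  50  60]
 [150  60  88  87  86  61  37  79  86  89 105  75 105]
 [ 10 120  95  88  87  47  18  28  78  88  97 120  70]
 [144 131  17  92  86  76  17  20  27  87  90 150 144]
 [ 45  20  14  13  16  51  31  19  17  80  87  30 120]
 [ 15  18  14  15  16  19  42  26  23  79  87 120 120]
 [ 13  17  16  16  17  17  20  41  70  86  87  18 120]
 [ 15  17  16  15  17  16  16  15  39  82  90  45   0]
 [ 16  16  16  15  18  16  16  15  18  23  76  24  30]
 [ 15  16  17  17  17  16  17  17  16  16  19  45  32]
 [ 15  17  17  15  17  16  16  16  17  16  16  15  33]
 [ 15  15  16  16  16  14  16  16  17  17  16  36  27]]
bot X [-5.4 -4.1 -4.5 -3.9] Y [ 24.6  12.5  -0.3 -11.6]
top X [-5.  -4.  -3.1 -1.6] Y [24.8 14.9  4.8 -3.1]
0 -37.5 [[14, 461], [142, 574]]
0 -17 [[94, 402], [222, 513]]
0 -8 [[129, 376], [256, 487]]
0 8 [[190, 331], [317, 440]]
0 17 [[224, 305], [351, 414]]
6 -37.5 [[13, 442], [141, 555]]
6 -17 [[93, 383], [221, 494]]
6 -8 [[128, 357], [256, 467]]
6 8 [[189, 311], [317, 420]]
6 17 [[223, 286], [352, 394]]
32 -37.5 [[2, 351], [146, 476]]
32 -17 [[83, 291], [228, 415]]
32 -8 [[119, 265], [263, 388]]
32 8 [[181, 220], [325, 341]]
32 17 [[215, 195], [360, 315]]
```

The tag's teal face is now at X about -4.5, which is centred. The rest's foot plate also lines up with its prediction, with its corner at (140,565). Descending.

Call:
{"api": "servo_tool", "payload": {"rows": [{"x":0,"y":0,"z":0.4,"turn":0.5,"fingers":4},{"x":0,"y":0,"z":0.3,"turn":0.5,"fingers":4},{"x":0,"y":0,"z":0.2,"turn":0,"fingers":4},{"x":0,"y":0,"z":0.1,"turn":0,"fingers":4},{"x":0,"y":0,"z":0,"turn":0,"fingers":4}]}}

```text
clock: 8.73
position: [499.0, -143.9, 23.9]
ee_rot: [0.988, 0.154, -0.0, -0.0]
contact_force: [-0.1, 0.4, -0.0]
gripper_width: 52.8
```

Call:
{"api": "servo_tool", "payload": {"rows": [{"x":0,"y":0,"z":0.1,"turn":0,"fingers":4},{"x":0,"y":0,"z":0.1,"turn":0,"fingers":4},{"x":0,"y":0,"z":0,"turn":0,"fingers":4}]}}

```text
clock: 8.98
position: [499.1, -144.0, 22.2]
ee_rot: [0.988, 0.154, -0.0, -0.0]
contact_force: [0.8, -0.5, -0.8]
gripper_width: 52.7
```

Call:
{"api": "servo_tool", "payload": {"rows": [{"x":0,"y":0,"z":0.1,"turn":0,"fingers":4},{"x":0,"y":0,"z":0,"turn":0,"fingers":4}]}}

```text
clock: 9.15
position: [499.3, -144.0, 21.4]
ee_rot: [0.988, 0.154, 0.0, 0.0]
contact_force: [-0.0, -0.4, -0.9]
gripper_width: 52.4
```

Call:
{"api": "servo_tool", "payload": {"rows": [{"x":0,"y":0,"z":0,"turn":0,"fingers":6},{"x":0,"y":0,"z":0,"turn":0,"fingers":8.5},{"x":0,"y":0,"z":0,"turn":0,"fingers":8.5},{"x":0,"y":0,"z":0,"turn":0,"fingers":8.5},{"x":0,"y":0,"z":0,"turn":0,"fingers":8.5}]}}

```text
clock: 9.57
position: [499.2, -144.0, 21.3]
ee_rot: [0.988, 0.154, 0.0, 0.0]
contact_force: [1.1, 0.3, 0.5]
gripper_width: 85.0
```

```bash
python3 - <<'E'
from h import *
s=st()
im,d=arm.get_image('side');np.savez('side6.npz',im=im,d=d)
x,y=244,232
A=cv2.resize(im[y:y+36,x:x+36,::-1],None,fx=16,fy=16,interpolation=cv2.INTER_CUBIC);A=cv2.convertScaleAbs(A,alpha=1.5)
cv2.imwrite('pics/f1.png',A)
E
```

```text
t 9.57 p [ 499.2 -144.    21.3] yaw 17.69 F [1.1 0.3 0.5] w 85.0 j [ 0.03  0.47 -0.5   0.   -0.61  1.85]
```

View pics/f1.png

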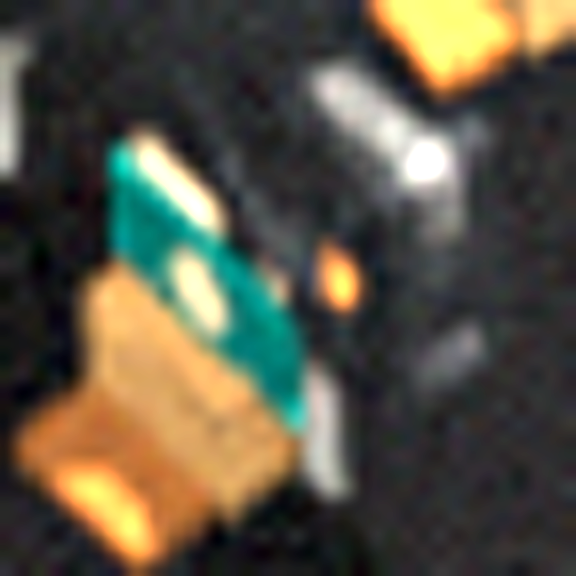

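The tag stands free in the groove, teal face towards the camera, its long edge running from (115,150) to (300,420). Lifting clear and turning a quarter turn.

Call:
{"api": "servo_tool", "payload": {"rows": [{"x":0,"y":0,"z":-1.0,"turn":0,"fingers":8.5},{"x":0,"y":0,"z":-2.0,"turn":0,"fingers":8.5},{"x":0,"y":0,"z":-3.0,"turn":0,"fingers":8.5},{"x":0,"y":0,"z":-3.0,"turn":7.1,"fingers":8.5},{"x":0,"y":0,"z":0,"turn":7.1,"fingers":8.5},{"x":0,"y":0,"z":0,"turn":7.1,"fingers":8.5},{"x":0,"y":0,"z":0,"turn":7.1,"fingers":8.5},{"x":0,"y":0,"z":0,"turn":7.1,"fingers":8.5},{"x":0,"y":0,"z":0,"turn":7.1,"fingers":8.5},{"x":0,"y":0,"z":0,"turn":7.1,"fingers":8.5}]}}

```text
clock: 10.45
position: [499.2, -144.0, 112.2]
ee_rot: [0.96, -0.279, 0.0, -0.0]
contact_force: [0.3, 0.2, -0.4]
gripper_width: 85.2
```

Call:
{"api": "servo_tool", "payload": {"rows": [{"x":0,"y":0,"z":0,"turn":7.1,"fingers":8.5},{"x":0,"y":0,"z":0,"turn":7.1,"fingers":8.5},{"x":0,"y":0,"z":0,"turn":7.1,"fingers":8.5},{"x":0,"y":0,"z":0,"turn":7.1,"fingers":8.5},{"x":0,"y":0,"z":0,"turn":7.1,"fingers":8.5},{"x":0,"y":0,"z":0,"turn":0,"fingers":8.5},{"x":0,"y":0,"z":0,"turn":0,"fingers":8.5}]}}

```text
clock: 11.03
position: [499.2, -144.0, 111.9]
ee_rot: [0.832, -0.554, 0.0, -0.0]
contact_force: [-0.3, 0.0, -0.4]
gripper_width: 85.0
```

```bash
python3 - <<'E'
from h import *
s=st()
im,d=arm.get_image('side');np.savez('side7.npz',im=im,d=d)
x,y=244,232
A=cv2.resize(im[y:y+36,x:x+36,::-1],None,fx=16,fy=16,interpolation=cv2.INTER_CUBIC);A=cv2.convertScaleAbs(A,alpha=1.5)
B=cv2.resize(im[200:270,200:300,::-1],(700,490))
cv2.imwrite('pics/f2.png',A);cv2.imwrite('pics/f3.png',B)
E
```

```text
t 11.03 p [ 499.2 -144.   111.9] yaw -67.33 F [-0.3  0.  -0.4] w 85.0 j [ 0.03  0.33 -0.41  0.   -0.83  0.36]
```

View pics/f2.png

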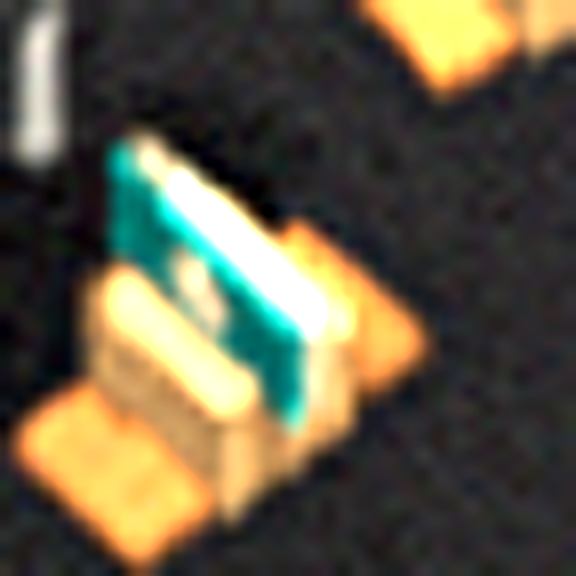

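View pics/f3.png

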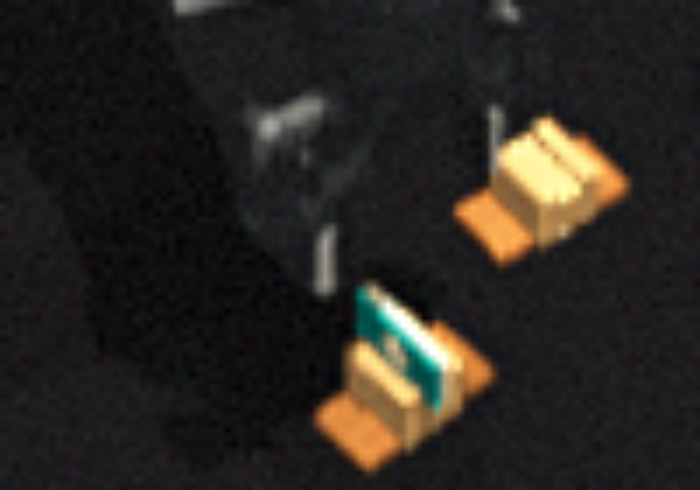

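```bash
python3 - <<'E'
from h import *
x,y=244,232
w=lambda P,z:ray('side',(np.array(P,float)+.5)/16-.5+[x,y],z)
q=w([(112,148),(303,328)],54);d=q[0]-q[1];print(q.round(1),np.linalg.norm(d),np.degrees(np.arctan2(d[1],d[0])))
a=np.radians(22.5);X=np.array([np.cos(a),np.sin(a)]);print('tag ctr',q[:,:2].mean(0)+4.5*X)
for z in (112,125): print(z,ray('side',[(200+411.5/7-.5,200+231.5/7-.5)],z))
f=np.load('side7.npz');C=cloud('side',f['d']);print(C[233:241,246:249,:].round(0)[:,1])
print(proj('side',[[499.2,-144,112],[499.2,-144,125]]))
E
```

```text
[[ 490.7 -117.    54. ]
 [ 509.1 -169.6   54. ]] 55.80087674890483 109.2783905125626
tag ctr [ 504.03067406 -141.57767132]
112 [[ 506.72124893 -141.73191422  112.        ]]
125 [[ 502.86925991 -152.23085494  125.        ]]
[[ 462. -174.  163.]
 [ 462. -173.  159.]
 [ 463. -171.  152.]
 [ 462. -172.  149.]
 [ 463. -170.  143.]
 [ 462. -172.  140.]
 [ 462. -171.  135.]
 [ 462. -173.  133.]]
[[256.12193346 233.8392862 ]
 [256.08109858 230.87329023]]
```

In the picture the tag sits squarely in the groove, its top edge running from (112,148) to (303,328). Ray casting puts its centre at about (504,-142). I'll shift the jaws' middle onto it and descend to take its faces.

Call:
{"api": "servo_tool", "payload": {"rows": [{"x":0,"y":-0.45,"z":2.0,"turn":0,"fingers":8.5},{"x":0,"y":0,"z":2.0,"turn":0,"fingers":8.5},{"x":0,"y":0,"z":1.5,"turn":0,"fingers":7},{"x":0,"y":0,"z":1.1,"turn":0,"fingers":5},{"x":0,"y":0,"z":0.8,"turn":0,"fingers":4},{"x":0,"y":0,"z":0,"turn":0,"fingers":4},{"x":0,"y":0,"z":0,"turn":0,"fingers":4}]}}

```text
clock: 11.67
position: [503.5, -142.3, 37.4]
ee_rot: [0.832, -0.555, -0.0, 0.0]
contact_force: [0.6, 0.2, -0.1]
gripper_width: 40.0
```

```bash
python3 - <<'E'
from h import *
s=st()
im,d=arm.get_image('side');np.savez('side8.npz',im=im,d=d)
x,y=244,232
A=cv2.resize(im[y:y+36,x-4:x+32,::-1],None,fx=16,fy=16,interpolation=cv2.INTER_CUBIC);A=cv2.convertScaleAbs(A,alpha=1.8)
cv2.imwrite('pics/f4.png',A)
E
```

```text
t 11.67 p [ 503.5 -142.3   37.4] yaw -67.45 F [ 0.6  0.2 -0.1] w 40.0 j [ 0.04  0.44 -0.48  0.   -0.65  0.36]
```

View pics/f4.png

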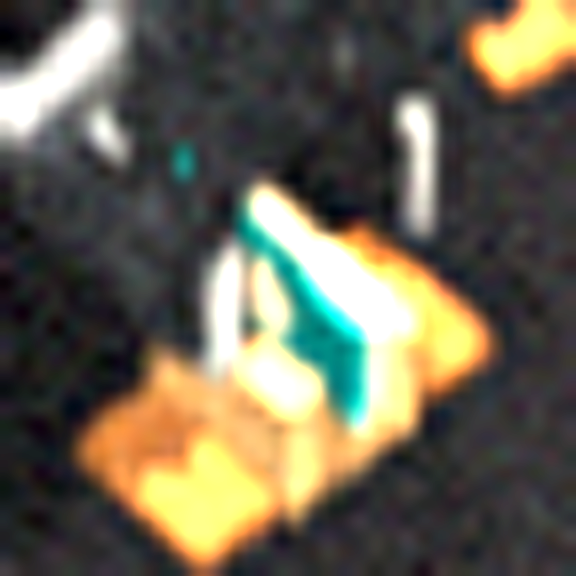

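The pads at (225,310) and (418,165) straddle the tag, clear of the walls. Closing on the faces.

Call:
{"api": "servo_tool", "payload": {"rows": [{"x":0,"y":0,"z":0,"turn":0,"fingers":2.5},{"x":0,"y":0,"z":0,"turn":0,"fingers":1.5},{"x":0,"y":0,"z":0,"turn":0,"fingers":0},{"x":0,"y":0,"z":0,"turn":0,"fingers":0},{"x":0,"y":0,"z":0,"turn":0,"fingers":0},{"x":0,"y":0,"z":0,"turn":0,"fingers":0}]}}

```text
clock: 12.22
position: [504.0, -142.3, 38.3]
ee_rot: [0.832, -0.555, 0.001, -0.0]
contact_force: [-1.3, 0.6, 5.5]
gripper_width: 7.3
```

Call:
{"api": "servo_tool", "payload": {"rows": [{"x":0,"y":0,"z":0,"turn":0,"fingers":0},{"x":0,"y":0,"z":0,"turn":0,"fingers":0}]}}

```text
clock: 12.38
position: [504.0, -142.3, 38.3]
ee_rot: [0.832, -0.555, 0.001, -0.0]
contact_force: [-0.8, 0.6, 6.2]
gripper_width: 7.4
```

Call:
{"api": "servo_tool", "payload": {"rows": [{"x":0,"y":0,"z":-0.6,"turn":0,"fingers":0},{"x":0,"y":0,"z":-1.2,"turn":0,"fingers":0},{"x":0,"y":0,"z":-2.0,"turn":0,"fingers":0},{"x":0,"y":0,"z":-2.0,"turn":0,"fingers":0},{"x":0,"y":0,"z":-2.5,"turn":0,"fingers":0},{"x":0,"y":0,"z":-2.5,"turn":0,"fingers":0}]}}

```text
clock: 12.88
position: [502.5, -142.2, 146.0]
ee_rot: [0.831, -0.556, -0.001, 0.0]
contact_force: [0.2, 1.0, -0.1]
gripper_width: 7.7
```

```bash
python3 - <<'E'
from h import *
s=st()
im,d=arm.get_image('side');np.savez('side9.npz',im=im,d=d)
c=proj('side',[503,-142,120])[0].astype(int);x,y=c-30;print(x,y)
A=cv2.resize(im[y:y+60,x:x+60,::-1],None,fx=9,fy=9,interpolation=cv2.INTER_CUBIC);A=cv2.convertScaleAbs(A,alpha=1.5)
cv2.imwrite('pics/f5.png',A)
p=s['position']
plan(p,yaw(s['ee_rot']),[(504,-142,250,-67.4),(525,-40,362,-75),(551.5,181,362,-91)],dec=2)
E
```

```text
t 12.88 p [ 502.5 -142.2  146. ] yaw -67.52 F [ 0.2  1.  -0.1] w 7.7 j [ 0.04  0.29 -0.36 -0.   -0.92  0.36]
227 201
1 [0.01, -0.05, -3.47, -0.0]
2 [0.01, -0.05, -3.46, -0.1]
3 [0.02, -0.04, -3.47, -0.0]
 --
4 [-2.15, -1.46, -2.8, 1.9]
5 [-2.2, -1.39, -2.8, 1.9]
6 [-2.25, -1.32, -2.8, 1.9]
7 [-2.29, -1.25, -2.8, 1.9]
 --
8 [-3.44, -1.38, 0.0, 2.7]
9 [-3.51, -1.21, 0.0, 2.7]
10 [-3.56, -1.05, 0.0, 2.6]
11 [-3.6, -0.89, 0.0, 2.7]
12 [-3.64, -0.71, 0.0, 2.6]
13 [-3.67, -0.55, 0.0, 2.7]
 --
end [551.5 181.  362. ] -91.0
```

View pics/f5.png

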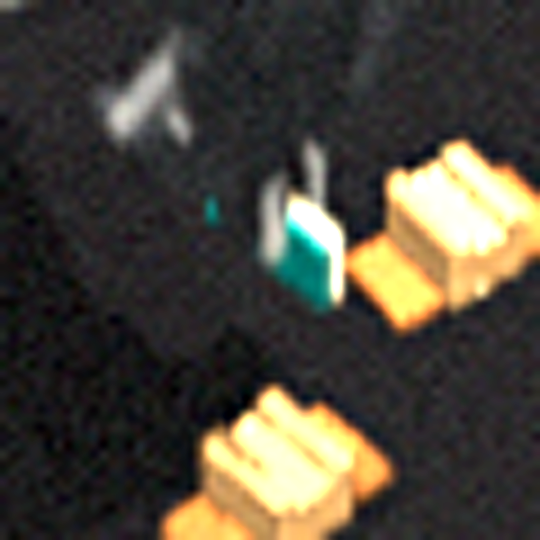

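The tag is held by its faces near (310,255), teal still towards the robot side, and the groove below is empty. Carrying it up to the chute.

Call:
{"api": "servo_tool", "payload": {"rows": [{"x":0,"y":-0.05,"z":-3.5,"turn":0,"fingers":0},{"x":0,"y":-0.05,"z":-3.5,"turn":0,"fingers":0},{"x":0,"y":-0.05,"z":-3.5,"turn":0,"fingers":0},{"x":-2.15,"y":-1.45,"z":-2.8,"turn":1.9,"fingers":0},{"x":-2.2,"y":-1.4,"z":-2.8,"turn":1.9,"fingers":0},{"x":-2.25,"y":-1.3,"z":-2.8,"turn":1.9,"fingers":0},{"x":-2.3,"y":-1.25,"z":-2.8,"turn":1.9,"fingers":0}]}}

```text
clock: 13.52
position: [525.1, -38.7, 363.7]
ee_rot: [0.792, -0.61, -0.0, -0.0]
contact_force: [1.0, -0.2, -0.9]
gripper_width: 7.0
```

Call:
{"api": "servo_tool", "payload": {"rows": [{"x":-3.45,"y":-1.4,"z":0,"turn":2.7,"fingers":0},{"x":-3.5,"y":-1.2,"z":0,"turn":2.7,"fingers":0},{"x":-3.55,"y":-1.05,"z":0,"turn":2.6,"fingers":0},{"x":-3.6,"y":-0.9,"z":0,"turn":2.7,"fingers":0},{"x":-3.65,"y":-0.7,"z":0,"turn":2.6,"fingers":0},{"x":-3.65,"y":-0.55,"z":0,"turn":2.7,"fingers":0},{"x":0,"y":0,"z":0,"turn":0,"fingers":0},{"x":0,"y":0,"z":0,"turn":0,"fingers":0}]}}

```text
clock: 14.18
position: [552.2, 183.0, 361.0]
ee_rot: [-0.701, 0.713, 0.0, -0.001]
contact_force: [-0.4, 0.8, -0.5]
gripper_width: 7.3
```

```bash
python3 - <<'E'
from h import *
s=st()
im,d=arm.get_image('side');np.savez('side10.npz',im=im,d=d)
x,y=205,75
A=cv2.resize(im[y:y+60,x:x+60,::-1],None,fx=10,fy=10,interpolation=cv2.INTER_CUBIC);A=cv2.convertScaleAbs(A,alpha=1.3)
cv2.imwrite('pics/g1.png',A)
im,d=arm.get_image('top');np.savez('top10.npz',im=im,d=d)
x,y=160,170
A=cv2.resize(im[y:y+60,x:x+60,::-1],None,fx=9,fy=9,interpolation=cv2.INTER_CUBIC)
cv2.imwrite('pics/g2.png',A)
E
```

```text
t 14.18 p [552.2 183.  361. ] yaw -90.93 F [-0.4  0.8 -0.5] w 7.3 j [ 0.6   0.25  0.14 -0.   -1.46 -0.61]
```

View pics/g1.png

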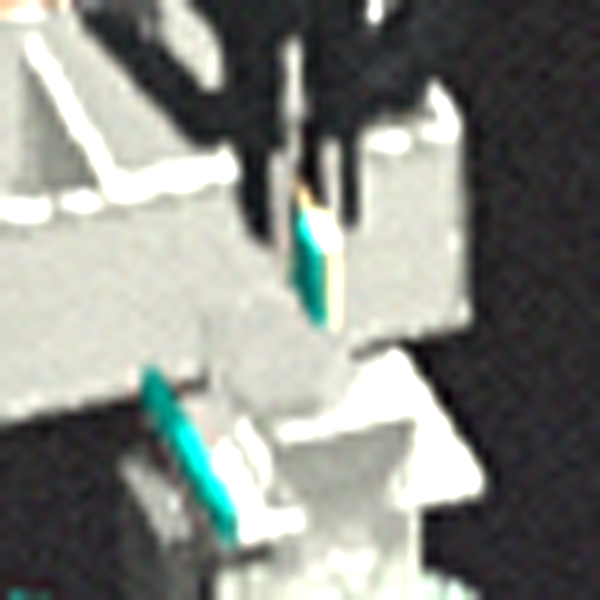

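View pics/g2.png

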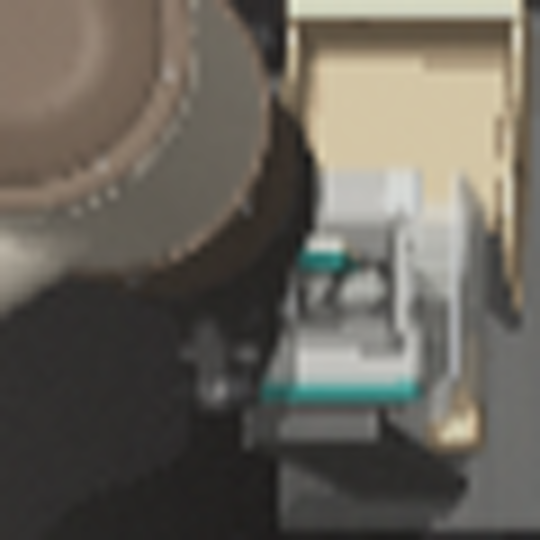

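```bash
python3 - <<'E'
from h import *
def uv(px,x0,y0,s): px=np.atleast_2d(px).astype(float); return np.c_[x0+(px[:,0]+.5)/s-.5,y0+(px[:,1]+.5)/s-.5]
print('tag end (centre = y+27) top',ray('top',uv([(350,252)],160,170,9),376.7).round(1))
print('side bottom end',ray('side',uv([(333,328)],205,75,10),348.7).round(1),'top',ray('side',uv([(335,232)],205,75,10),376.7).round(1))
# chute, top image 0 (d3 left: x0=176,y0=186,s=11)
print('ears top outer/inner z323',ray('top',uv([(45,160),(65,160),(308,165),(330,165)],176,186,11),323).round(1))
print('strip ends z302',ray('top',uv([(57,302),(332,302)],176,186,11),302).round(1))
print('flange far edge z290',ray('top',uv([(75,28),(335,30)],176,186,11),290).round(1))
# side image0 c4: x0=205,y0=95,s=5 ; ear top far (105,55),(165,35)
print('side strip z302',ray('side',uv([(73,88),(115,165)],205,95,5),302).round(1))
f=np.load('side0.npz');C=cloud('side',f['d']);g=C[95:135,205:260].reshape(-1,3);g=g[(g[:,2]>312)&(g[:,2]<330)&(g[:,0]>500)&(g[:,0]<600)];print(len(g),np.histogram(g[:,1],bins=12),g[:,0].min(),g[:,0].max())
f=np.load('top0.npz');C=cloud('top',f['d']);g=C[186:220,170:215].reshape(-1,3);g=g[(g[:,2]>308)&(g[:,2]<330)&(g[:,0]>500)&(g[:,0]<600)];print(len(g),np.histogram(g[:,1],bins=12))
E
```

```text
tag end (centre = y+27) top [[552.6 154.  376.7]]
side bottom end [[552.6 153.2 348.7]] top [[557.  160.9 376.7]]
ears top outer/inner z323 [[551.9 222.9 323. ]
 [551.9 217.  323. ]
 [550.9 145.7 323. ]
 [551.  139.3 323. ]]
strip ends z302 [[512.2 222.2 302. ]
 [512.7 140.5 302. ]]
flange far edge z290 [[597.  222.2 290. ]
 [597.  143.4 290. ]]
side strip z302 [[510.  217.2 302. ]
 [509.6 127.9 302. ]]
90 (array([39,  3,  0,  0,  0,  0,  0,  0,  0,  0, 12, 36]), array([137.78302492, 144.76976747, 151.75651003, 158.74325259,
       165.72999515, 172.7167377 , 179.70348026, 186.69022282,
       193.67696537, 200.66370793, 207.65045049, 214.63719304,
       221.6239356 ])) 528.31296560866 574.0250237075998
54 (array([14,  0,  0,  0,  0,  0,  0,  0,  0,  0,  6, 34]), array([143.61294413, 150.15410037, 156.6952566 , 163.23641283,
       169.77756907, 176.3187253 , 182.85988153, 189.40103777,
       195.942194  , 202.48335023, 209.02450646, 215.5656627 ,
       222.10681893]))
```

The tag's teal face looks to the strip side, at (312,260) in the side crop. Its end gives a centre of y 180 to 181 and x about 552.6, against a mouth centre of (551.5, 181). Lowering into the mouth.

Call:
{"api": "servo_tool", "payload": {"rows": [{"x":0,"y":0.1,"z":1.5,"turn":0,"fingers":0},{"x":0,"y":0,"z":1.5,"turn":0,"fingers":0},{"x":0,"y":0,"z":1.0,"turn":0,"fingers":0},{"x":0,"y":0,"z":0.6,"turn":0,"fingers":0},{"x":0,"y":0,"z":0.3,"turn":0,"fingers":0},{"x":0,"y":0,"z":0,"turn":0,"fingers":0}]}}

```text
clock: 14.78
position: [551.6, 180.5, 313.1]
ee_rot: [-0.7, 0.714, 0.0, -0.0]
contact_force: [-0.3, -0.6, -0.5]
gripper_width: 7.6
```

```bash
python3 - <<'E'
from h import *
s=st()
im,d=arm.get_image('side')
x,y=205,85
A=cv2.resize(im[y:y+50,x:x+50,::-1],None,fx=12,fy=12,interpolation=cv2.INTER_CUBIC);A=cv2.convertScaleAbs(A,alpha=1.1)
cv2.imwrite('pics/g3.png',A)
E
```

```text
t 14.78 p [551.6 180.5 313.1] yaw -91.16 F [-0.3 -0.6 -0.5] w 7.6 j [ 0.6   0.26  0.04  0.   -1.34 -0.62]
```

View pics/g3.png

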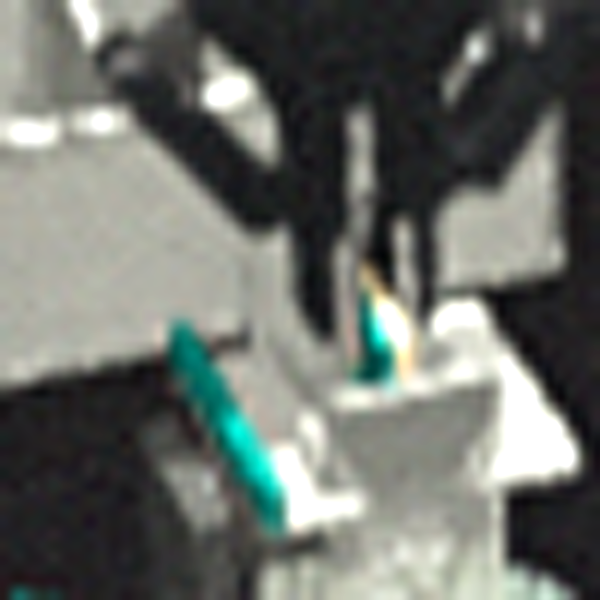

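The tag, at (385,335), is between the ears and centred between the lips, with no force. A little further down.

Call:
{"api": "servo_tool", "payload": {"rows": [{"x":0,"y":0,"z":0.3,"turn":0,"fingers":0},{"x":0,"y":0,"z":0.3,"turn":0,"fingers":0},{"x":0,"y":0,"z":0.1,"turn":0,"fingers":0},{"x":0,"y":0,"z":0,"turn":0,"fingers":0}]}}

```text
clock: 15.17
position: [551.5, 181.2, 306.0]
ee_rot: [-0.7, 0.714, 0.0, -0.0]
contact_force: [-0.1, -0.6, -0.3]
gripper_width: 7.0
```

Call:
{"api": "servo_tool", "payload": {"rows": [{"x":0,"y":0,"z":0,"turn":0,"fingers":4},{"x":0,"y":0,"z":0,"turn":0,"fingers":4},{"x":0,"y":0,"z":0,"turn":0,"fingers":4},{"x":0,"y":0,"z":0,"turn":0,"fingers":4},{"x":0,"y":0,"z":0,"turn":0,"fingers":4},{"x":0,"y":0,"z":0,"turn":0,"fingers":4},{"x":0,"y":0,"z":0,"turn":0,"fingers":4},{"x":0,"y":0,"z":0,"turn":0,"fingers":4},{"x":0,"y":0,"z":0,"turn":0,"fingers":4},{"x":0,"y":0,"z":0,"turn":0,"fingers":4}]}}

```text
clock: 16.0
position: [551.6, 181.2, 306.3]
ee_rot: [-0.7, 0.714, -0.0, 0.0]
contact_force: [0.1, -0.2, -1.1]
gripper_width: 39.8
```

Call:
{"api": "servo_tool", "payload": {"rows": [{"x":0,"y":0,"z":-1,"turn":0,"fingers":4},{"x":0,"y":0,"z":-2,"turn":0,"fingers":4},{"x":0,"y":0,"z":-3,"turn":0,"fingers":4},{"x":0,"y":0,"z":-3,"turn":0,"fingers":4},{"x":0,"y":2,"z":0,"turn":0,"fingers":4},{"x":0,"y":4,"z":0,"turn":0,"fingers":4},{"x":0,"y":4,"z":0,"turn":0,"fingers":4},{"x":0,"y":2,"z":0,"turn":0,"fingers":4},{"x":0,"y":0,"z":0,"turn":0,"fingers":4}]}}

```text
clock: 16.75
position: [428.7, 182.8, 399.0]
ee_rot: [-0.701, 0.713, -0.0, 0.002]
contact_force: [-0.2, 0.8, 0.2]
gripper_width: 39.8
```

```bash
python3 - <<'E'
from h import *
s=st()
im,d=arm.get_image('side')
A=cv2.resize(im[85:205,200:310,::-1],None,fx=5,fy=5,interpolation=cv2.INTER_CUBIC)
cv2.imwrite('pics/h1.png',A)
im,d=arm.get_image('top')
B=cv2.resize(im[150:235,170:245,::-1],None,fx=7,fy=7,interpolation=cv2.INTER_CUBIC)
cv2.imwrite('pics/h2.png',B)
E
```

```text
t 16.75 p [428.7 182.8 399. ] yaw -90.97 F [-0.2  0.8  0.2] w 39.8 j [ 0.75  0.03 -0.04 -0.   -1.5  -0.77]
```

View pics/h1.png

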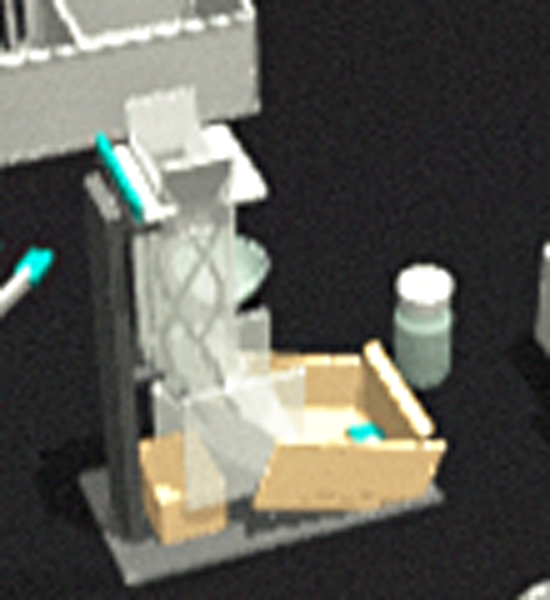

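View pics/h2.png

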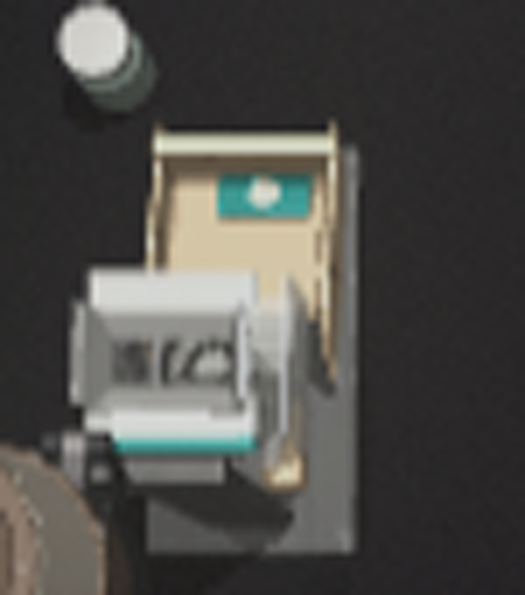

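The tag lies at the bin's far end in the top view, (265,195), teal face and cream dot up. I'll check that nothing else moved, then hand in.

```bash
python3 - <<'E'
from h import *
for n in('top','side'):
    im,_=arm.get_image(n);o=np.load(n+'0.npz')['im']
    m=(cv2.absdiff(im,o).max(2)>60).astype(np.uint8)
    k,l,stt,ce=cv2.connectedComponentsWithStats(m)
    print(n,[(ce[i].round().astype(int).tolist(),int(stt[i,4])) for i in range(1,k) if stt[i,4]>6])
st();arm.job_done()
E
```

```text
top [([207, 178], 68), ([142, 303], 10212), ([319, 230], 29), ([178, 257], 7), ([14, 350], 1334), ([63, 332], 24), ([238, 339], 45), ([1, 343], 21), ([254, 342], 17), ([267, 352], 141), ([240, 349], 108), ([263, 382], 12)]
side [([10, 1], 7), ([33, 11], 322), ([83, 45], 1725), ([94, 3], 121), ([109, 1], 16), ([143, 1], 11), ([182, 5], 431), ([11, 35], 1028), ([189, 54], 1848), ([30, 34], 63), ([2, 112], 78), ([20, 210], 4115), ([273, 171], 26), ([172, 172], 11), ([84, 239], 1048), ([50, 279], 150), ([262, 285], 72)]
t 16.95 p [432.2 183.7 396.7] yaw -91.12 F [-0.5 -0.1  0.7] w 39.7 j [ 0.75  0.04 -0.04  0.   -1.5  -0.77]
the job is handed in; nothing more can be done
```

The tag is lying in the beige bin with its teal face up, and I handed the job in at about 17 s. I lifted it from the holder by its two ends and stood it in the groove of the nearest rest. There I let go, took it again by its broad faces, and dropped it through the chute mouth with teal towards the strip side.

- **First try at the rest:** the first lowering touched a groove wall with about 18 N. The tag was about 5 mm off, and the side view put it about 4° askew. I backed off, corrected from the side view, and it then went in with no contact force.
- **Cameras and robot:** the TCP readings and the camera positions disagreed by about 1–5 mm around the holder and rest. Near the chute they agreed to about 1–2 mm.
- **Final check:** the last top view shows the tag flat in the bin, teal face and cream dot up, and the gripper was clear and touching nothing. Compared with the first pictures, the only changes I could see were the tag leaving the holder and arriving in the bin, plus the arm and what looks like its shadow. No other kitchen item showed as moved.

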